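# Sweep the joist offcut clear and hold the angle gauge on its stud bar at the set mark

### The job

A bevel is to be marked off on the joist offcut: use the brush to sweep both scrap nuts off its ledge onto the bench (do not push them with the gripper or the gauge), and stand the brush back on the bench on its bristles. Then take the angle gauge by its grip, set the middle of its sole squarely and upright on the round stud bar, and from there rock it sideways until the swinging pointer settles on the mark. Finish while still holding it there, sole resting lightly on the bar, and leave the other things on the bench where they are.

Things in the scene. Friction and masses are not known exactly. Their poses are not given: they have to be found in the camera images.
- stud_top (a point): Middle of the top line of the steel stud bar, 60 mm above the bench; x along the bar (away from the robot), y across it to the left. The bar is 90 mm long, 36 mm wide, its back a half cylinder of 18 mm radius with its axis 18 mm below this point. It lies along the middle of the fixed wooden joist offcut (90 mm along x, 130 mm along y).
- scrap_big_mid (a point): Centre of the larger scrap nut, a plain hexagon nut 36 x 41 mm and 19 mm high, lying flat on the left ledge.
- scrap_small_mid (a point): Centre of the smaller, rusty scrap nut, 30 x 34 mm and 16 mm high, lying flat on the left ledge. Which of the two lies nearer varies.
- brush_grip (a point): Centre of the brush's grip rib, 73 mm above the underside of the bristles. The brush stands on its bristles: rigid black bristle block 56 mm along its x, 34 mm along its y, 36 mm high; on it a wooden stock 60 x 38 mm up to 54 mm; on that the upright rib, 52 mm along x, 26 mm thick along y, up to 88 mm.
- gauge_grip (a point): Centre of the gauge's grip, a black upright post 24 x 24 mm and 48 mm high; this point is 130 mm above the underside of the sole. The gauge stands upright. x points from the dial's face to its back (the dial faces the robot), y along the sole to the left, z up. Under the grip come a shoulder 34 mm wide (top 112 mm above the sole's underside) and the dial.
- gauge_sole (a point): Centre of the underside of the gauge's flat steel sole, 100 mm along y by 36 mm along x, 12 mm thick. Same axes as gauge_grip; lies 130 mm below it.
- pointer (a joint): Angle (rad) of the pendulum pointer, a dark needle with a round bob pivoted at the dial's centre, always hanging plumb: 0 when it points square to the sole, positive with its tip towards the sole's left (+y) end. Leaning the gauge's top to the left (+y) by an angle makes it read that angle. It settles in about a second.
- mark (a joint): Angle (rad) of the mark, a dark tab 5 mm wide on the dial's lower rim with a small round knob, same zero and sign as joint pointer; set somewhere between 0.14 and 0.32 (left of the bottom) and stiff, so it stays put. The pointer is on the mark when both angles agree.
- pointer_tip (a point): Tip of the pointer, 36 mm from the dial's centre; its z axis points from the tip to the pivot.
- mark_mid (a point): Point of the mark that the pointer tip meets, 36 mm from the dial's centre; its z axis points from the mark to the pivot.
- gauge: The angle gauge as a whole, 280 to 460 g (origin and axes as gauge_sole). Its round upright dial is 92 mm across and 12 mm thick, centre 64 mm above the sole's underside, with a white face and a raised dark rim.
- brush: The brush as a whole, 150 g; origin at the centre of its underside.
- stud_bar: The steel bar on the joist; origin under the joist's centre, 60 mm below stud_top, same axes. The joist's flat ledges beside the bar are 38 mm above the bench (22 mm below the bar's top) and run from 18 to 65 mm either side; the nuts lie on the left (+y) one, where they would foul the leaning gauge.
- scrap_big: The larger scrap nut; origin at the centre of its underside.
- scrap_small: The smaller scrap nut; origin at the centre of its underside.
- grease_tin: Bystander: round green tin, 70 mm across, 64 mm high; origin at its underside. Leave it.
- bolt_long: Bystander: hexagon bolt lying flat, 94 mm long, 22 mm wide; origin at its underside. Leave it.

How it is judged:
By the outcome, as a careful person would: the job done as asked, in the order asked, and still so for the second after the job is handed in, while the arm keeps its last pose, push and grip.
It also fails if it takes over 69 s, if anything falls off the work surface, if the arm or the gripper's body presses on something with over 40 N, if the wrist force passes 120 N, or if a joint passes its speed limit or range.

### The arm

A 6-joint arm with a two-finger parallel gripper is mounted at the origin on a cart in front of the work surface, level with it; the furniture and walls round the work are solid. World frame = base frame: x ahead of the robot, y to its left, z up, the work surface at z = 0. Lengths are in m, angles in rad, forces in N, time in s.
With the tool pointing down it reaches from about 0.425 to 0.95 m from the base axis. Payload 3.5 kg.
Tool frame: the origin (TCP) lies at the very end of the fingers, on their centre line; the grasp point (between the pads) lies behind it (ctrl.grasp_offset is the z of the grasp point in the tool frame, in m); z points along the fingers, x is the direction in which the jaws open and shut, and the axes are right-handed (so a half turn about z gives the same grasp; the last joint's range is limited). The gripper opens to 85 mm and grips with 20 to 120 N. Pads are 22 mm wide; open, the fingers measure 114 mm over their backs; the gripper's body (76 mm by 85 mm) begins 54 mm behind the grasp point. The pads swing forward as they close: fully open they stand 13 mm farther back than shut.
Start: joints at [1.033, 0.286, 1.577, -0, 1.279, -0.15], TCP at [0.255, 0.625, 0.231] pointing down, gripper open.
Joint ranges: [-2.77, 2.77], [-0.9, 2.22], [0.21, 2.48], [-1.53, 4.67], [0.24, 2.81], [-2.84, 2.84]. Speed limits (rad/s): [2.79, 2.79, 3.14, 3.14, 3.14, 3.14].

### API

Orientations are given as a unit quaternion [x, y, z, w].
In Python, from plant import ctrl gives the robot as it stands.
- The arm moves only by the shell command python3 -m jog 'ROWS' [FORCE]. ROWS is JSON, a list of rows, each an object with "grip": the closure, from 0 (fully open) to 1 (shut); "xyz": the shift along the tool's x, y, z in m, a list of three; "dr": the turn, a rotation vector about the tool's x, y, z in rad, a list of three. A call has 1 to 12 rows; each row is the pose to reach, as a shift and turn from the pose commanded when the call began, along the tool's axes at that moment; what a row does not reach only later rows make up. A row lasts 1/12 s, in which the tool goes at most 41.7 mm and 7.16 degrees, less where a joint would pass 70% of its speed; a pose out of reach is approached as far as the arm can. A call with a gripper value outside its range is refused whole. The fingers move at their own pace and stop on an object; FORCE is the grip in N (left out, the last holds). Time passes only in rows, so rows that repeat a pose let the fingers close. It gives the time, the measured TCP pose, the force and the opening at its end, in the units of the state.
- ctrl.get_state(): the state, without advancing time (a new reading comes with each control period).
- ctrl.read_camera(name): name is "scene" or "top" or "wrist"; returns the picture (420x560x3 uint8, red, green, blue); there is no depth.
- ctrl.get_calibration(name): a dict with "mtx" (3x3 intrinsics, pixels), "R" (3x3) and "t" (3): a world point X has camera coordinates R X + t; the wrist camera has in their place "hand_eye" (4x4, takes a point from camera to tool coordinates, whose origin is the TCP and whose axes are the tool frame's). Camera axes: x right, y down, z forward; pixel columns grow to the right and rows downward; lengths in m; the calibration is good to about 2 mm. A picture is of the moment at which its call begins: read the wrist's pose just before it. get_calibration takes no time and is no camera call.
- ctrl.sign_off(): hands the job in, once; it reports no verdict.
The state is a dict: "time": time; "qpos": joint angles; "dq": joint speeds; "joint_efforts": joint torques, N m; "eef_pos": TCP position; "tcp_rot": TCP orientation; "contact_force": force on the tool from outside, world axes, zero at the start; "wrist_torque": the same for the moment, N m; "opening": opening from 0.0 (shut) to 1.0 (fully open).
Only numpy, scipy, OpenCV 4.12 (cv2) and the standard library are available. Lean on these libraries where they do the work, as an engineer would, in place of code of your own. Each camera call takes 0.05 s, during which the arm holds its last target.

## Working session

There is one attempt and no reset: what is moved stays moved. The work goes in short steps, Python scripts to look and compute and a shell command to move; the robot and the scene stay as the last step left them, time stands still between calls to the robot, and variables do not carry over. Pictures are saved under pics/ and viewed, and the job is handed in when it is done.

```bash
ls; mkdir -p pics
python3 - <<'E'
from plant import ctrl
import cv2
for n in ("scene","top"):
    im=ctrl.read_camera(n); cv2.imwrite(f"pics/{n}0.png",im[:,:,::-1])
s=ctrl.get_state(); print(s); print(ctrl.grasp_offset)
import numpy as np
np.set_printoptions(precision=4,suppress=True)
for n in ("scene","top","wrist"): print(n,ctrl.get_calibration(n))
E
```

```text
pics
{'time': 0.1, 'qpos': array([ 1.03300025e+00,  2.87125860e-01,  1.57805364e+00, -8.70647091e-06,
        1.27862180e+00, -1.50007180e-01]), 'dq': array([-0.00073454, -0.00289381, -0.00508276, -0.00018375,  0.00070446,
        0.00067029]), 'joint_efforts': array([ 7.64574070e-04, -4.07294726e+01, -2.93701798e+01, -1.53684323e-04,
        3.44086795e-03, -1.55139270e-05]), 'eef_pos': array([0.25490961, 0.624359  , 0.23004051]), 'tcp_rot': array([ 8.30101924e-01,  5.57610596e-01, -9.96650117e-04,  4.75636179e-04]), 'contact_force': array([-0.85785475, -0.08667883, -0.41078399]), 'wrist_torque': array([ 0.02711379,  0.03325777, -0.03784013]), 'opening': 0.9990682341535595}
-0.0187
scene {'mtx': array([[492.716 ,   0.    , 282.457 ],
       [  0.    , 492.716 , 217.6043],
       [  0.    ,   0.    ,   1.    ]]), 'R': array([[ 0.5603, -0.8283, -0.0009],
       [-0.613 , -0.4139, -0.673 ],
       [ 0.5571,  0.3776, -0.7396]]), 't': array([-0.2912,  0.412 ,  0.9407])}
top {'mtx': array([[477.1664,   0.    , 290.3921],
       [  0.    , 477.1664, 209.7804],
       [  0.    ,   0.    ,   1.    ]]), 'R': array([[-0.0503, -0.9987,  0.0006],
       [-0.9782,  0.0492, -0.2017],
       [ 0.2014, -0.0107, -0.9794]]), 't': array([0.0362, 0.5194, 1.1256])}
wrist {'mtx': array([[317.869 ,   0.    , 281.7236],
       [  0.    , 317.869 , 209.8824],
       [  0.    ,   0.    ,   1.    ]]), 'hand_eye': array([[ 1.    ,  0.0004, -0.0003, -0.0003],
       [-0.0003,  0.9616,  0.2744, -0.0696],
       [ 0.0004, -0.2744,  0.9616, -0.1424],
       [ 0.    ,  0.    ,  0.    ,  1.    ]])}
```

View pics/scene0.png

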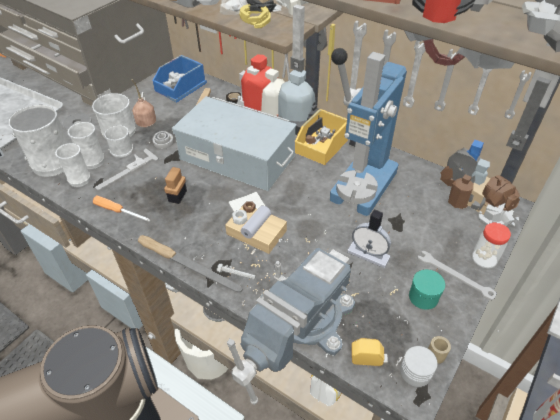

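View pics/top0.png

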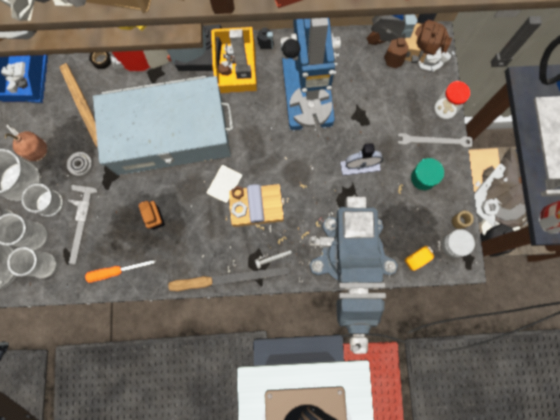

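Run:
```python
import cv2
a=cv2.imread("pics/top0.png")
print(a.shape)
c=a[60:330,60:420]; cv2.imwrite("pics/topc.png",cv2.resize(c,None,fx=2.2,fy=2.2,interpolation=cv2.INTER_CUBIC))
```

```text
(420, 560, 3)
```

```bash
cat > h.py <<'E'
import numpy as np,cv2
from plant import ctrl
from scipy.spatial.transform import Rotation as Ro
np.set_printoptions(precision=4,suppress=True)
def cam(n,st=None):
    c=ctrl.get_calibration(n)
    if n!="wrist": return c["mtx"],c["R"],c["t"]
    st=st or ctrl.get_state()
    R=Ro.from_quat(st["tcp_rot"]).as_matrix(); H=c["hand_eye"]
    Rwc=R@H[:3,:3]; twc=R@H[:3,3]+st["eef_pos"]
    return c["mtx"],Rwc.T,-Rwc.T@twc
def proj(X,C):
    K,R,t=C; p=(R@np.atleast_2d(X).T).T+t; p=p@K.T; return p[:,:2]/p[:,2:]
def onz(uv,z,C):
    K,R,t=C; d=R.T@np.linalg.inv(K)@np.array([uv[0],uv[1],1.]); o=-R.T@t
    return o+d*(z-o[2])/d[2]
def crop(im,x0,y0,x1,y1,f,name):
    c=cv2.resize(im[y0:y1,x0:x1],None,fx=f,fy=f,interpolation=cv2.INTER_CUBIC)
    for x in range((x0+9)//10*10,x1,10):
        cv2.line(c,(int((x-x0)*f),0),(int((x-x0)*f),4 if x%50 else 12),(0,0,255),1)
        if x%20==0: cv2.putText(c,str(x),(int((x-x0)*f)-8,22),0,.35,(0,0,255),1)
    for y in range((y0+9)//10*10,y1,10):
        cv2.line(c,(0,int((y-y0)*f)),(4,int((y-y0)*f)),(0,0,255),1)
        if y%20==0: cv2.putText(c,str(y),(6,int((y-y0)*f)+4),0,.35,(0,0,255),1)
    cv2.imwrite(name,c)
E
python3 - <<'E'
from h import *
a=cv2.imread("pics/top0.png"); crop(a,120,130,280,240,5,"pics/t1.png")
crop(a,320,120,450,220,6,"pics/t2.png")
b=cv2.imread("pics/scene0.png"); crop(b,150,150,310,260,5,"pics/s1.png"); crop(b,330,190,450,310,5,"pics/s2.png")
E
```

```text
(no output)
```

View pics/t1.png

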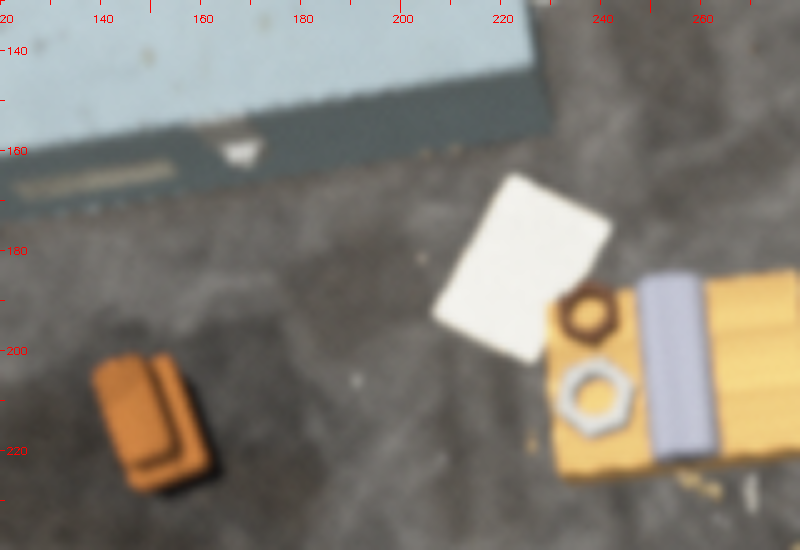

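View pics/t2.png

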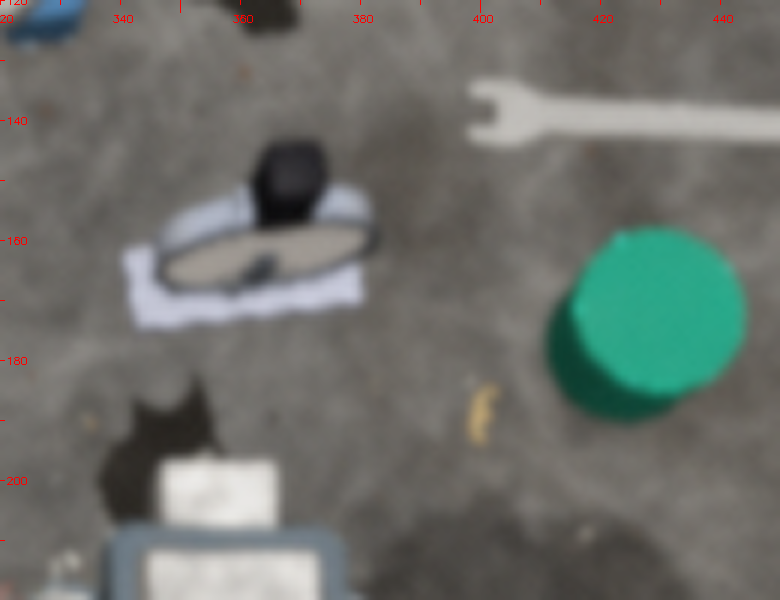

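View pics/s1.png

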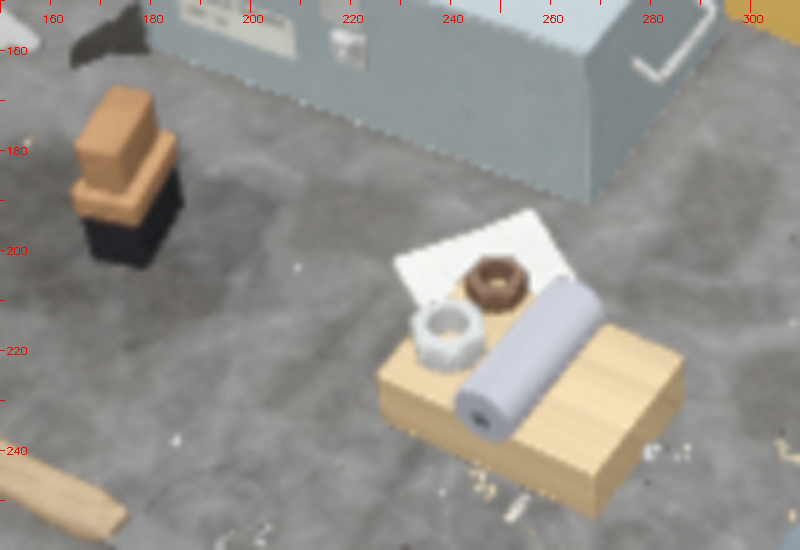

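View pics/s2.png

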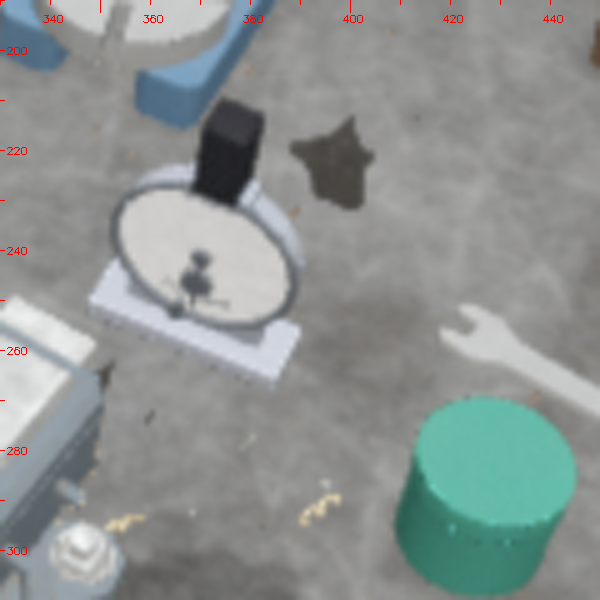

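Run:
```python
from h import *
T=cam("top");S=cam("scene")
print("rib",onz((147.5,212),.088,T),onz((173.5,173.5),.088,S))
for p in [(138.5,204),(151,201.5),(156,219.5),(146,224)]: print(onz(p,.088,T))
for p in [(231.5,225.5),(229,190)]: print("jT",onz(p,.038,T))
for p in [(225.5,225),(286,222),(269,245)]: print("jS",onz(p,.038,S))
for p in [(254,184.5),(257.5,222)]: print("barT",onz(p,.055,T))
print("big",onz((238,209.5),.057,T),onz((239.5,214),.057,S))
print("small",onz((237.5,192.5),.054,T),onz((249.5,205),.054,S))
print("gripTop",onz((368,147.5),.154,T),onz((376.5,213),.154,S))
for p in [(343,174),(380,170),(340,162)]: print("sole T",onz(p,.012,T))
for p in [(347.5,250),(384.5,263.5),(389.5,256)]: print("sole S",onz(p,.012,S))
print("tin",onz((429.5,171),.064,T))
for n,p,z in [("toolboxcorner",(268,190),0),("press",(367,215),0)]: print(n,onz(p,z,S))
for p in [(347,197),(366,197)]: print("vise",onz(p,.1,T))
```

```text
rib [0.5251 0.3521 0.088 ] [0.5274 0.3528 0.088 ]
[0.5458 0.3738 0.088 ]
[0.5504 0.3439 0.088 ]
[0.5058 0.3317 0.088 ]
[0.4961 0.3554 0.088 ]
jT [0.4911 0.158  0.038 ]
jT [0.5823 0.162  0.038 ]
jS [0.4941 0.1566 0.038 ]
jS [0.5882 0.0354 0.038 ]
jS [0.5024 0.0279 0.038 ]
barT [0.5889 0.0974 0.055 ]
barT [0.4936 0.0922 0.055 ]
big [0.5269 0.1389 0.057 ] [0.5308 0.1386 0.057 ]
small [0.5707 0.1392 0.054 ] [0.5725 0.1383 0.054 ]
gripTop [ 0.6378 -0.1758  0.154 ] [ 0.6392 -0.1766  0.154 ]
sole T [ 0.6169 -0.1316  0.012 ]
sole T [ 0.6228 -0.2286  0.012 ]
sole T [ 0.6497 -0.1262  0.012 ]
sole S [ 0.6156 -0.1305  0.012 ]
sole S [ 0.6291 -0.2254  0.012 ]
sole S [ 0.6569 -0.2253  0.012 ]
tin [ 0.5993 -0.3405  0.064 ]
toolboxcorner [0.6885 0.1632 0.    ]
press [ 0.759  -0.1119  0.    ]
vise [ 0.5351 -0.1257  0.1   ]
vise [ 0.5329 -0.1709  0.1   ]
```

Run:
```python
from h import *
a=cv2.imread("pics/top0.png"); crop(a,220,170,300,235,10,"pics/t3.png")
crop(a,270,30,420,280,3,"pics/t4.png")
b=cv2.imread("pics/scene0.png"); crop(b,345,205,395,270,10,"pics/s3.png")
```

```text
(no output)
```

View pics/t3.png

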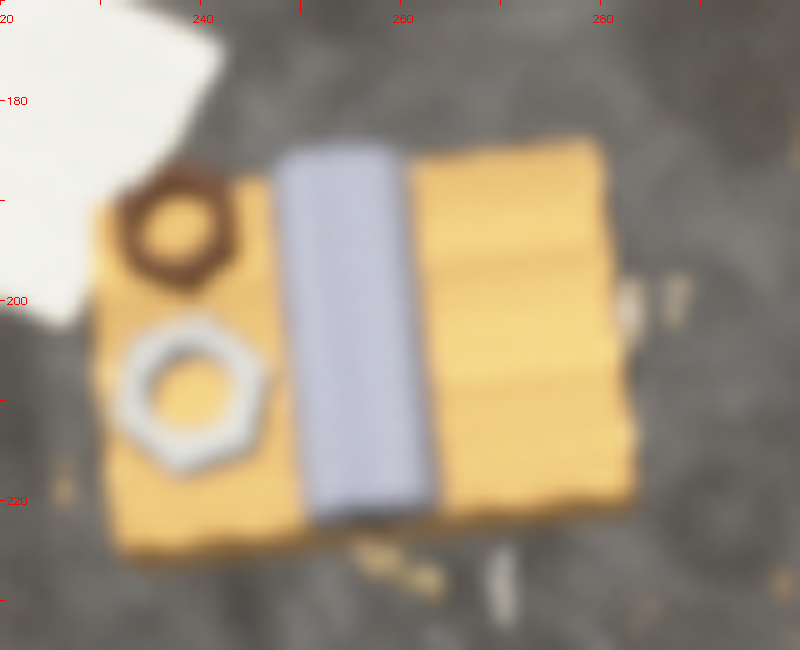

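View pics/s3.png

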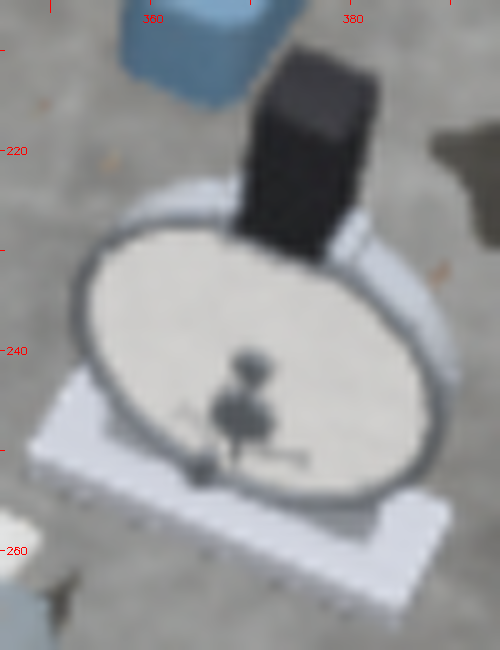

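View pics/t4.png

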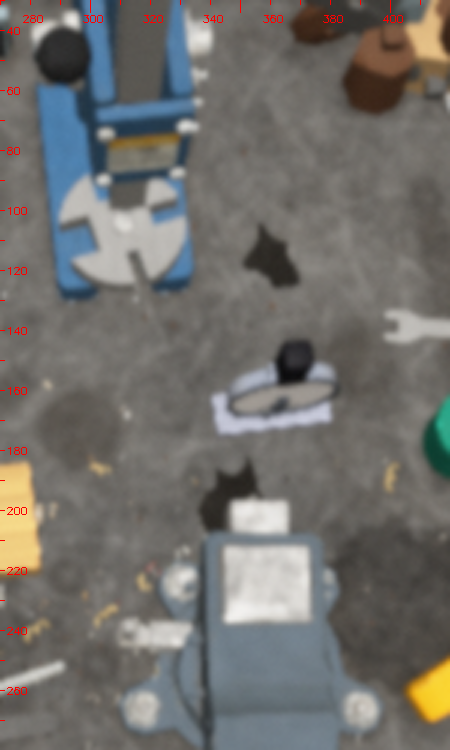

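Run:
```python
from h import *
from scipy.optimize import least_squares
T=cam("top");S=cam("scene")
def fit(pts,x0):
    def r(p):
        c,s=np.cos(p[2]),np.sin(p[2]); o=[]
        for C,uv,l in pts:
            X=np.array([p[0]+c*l[0]-s*l[1],p[1]+s*l[0]+c*l[1],l[2]])
            o.append(proj(X,C)[0]-uv)
        return np.concatenate(o)
    q=least_squares(r,x0); print(q.x,"res",np.round(q.fun,1)); return q.x
z=.038
fit([(T,(231.5,225),(-.045,.065,z)),(T,(229.5,190),(.045,.065,z)),(T,(279.5,184.5),(.045,-.065,z)),(T,(283,219.5),(-.045,-.065,z)),
 (S,(225.5,225),(-.045,.065,z)),(S,(286.5,221.5),(.045,-.065,z)),(S,(269,245),(-.045,-.065,z))],[.54,.09,0])
z=.088
fit([(T,(138.5,204),(.026,.013,z)),(T,(151,201.5),(.026,-.013,z)),(T,(156,219.5),(-.026,-.013,z)),(T,(146,224),(-.026,.013,z))],[.52,.35,0.2])
h=.012
fit([(T,(343,174),(-.018,.05,h)),(T,(380,170),(-.018,-.05,h)),(T,(340.5,162),(.018,.05,h)),(S,(347.5,250),(-.018,.05,h)),(S,(385,264),(-.018,-.05,h)),(S,(390,256),(.018,-.05,h))],[.63,-.18,0])
```

```text
[0.5417 0.0956 0.0598] res [ 0.1 -0.2 -1.  -0.2  0.3 -0.1  0.6 -0.4 -0.7  0.1  0.6  0.3 -0.5  0.4]
[0.5245 0.3512 0.3066] res [ 1.   0.1 -1.1 -1.1  0.3  0.9 -0.2  0.1]
[ 0.6377 -0.1781  0.0888] res [-0.6  0.6  0.3 -0.5 -0.4 -0.6 -0.3 -0.1  0.1  1.6  0.4 -0.7]
```

```bash
cat >> h.py <<'E'
def plan(pos,R=None,yaw=None,lean=0.0):
    """shift & turn in current tool axes"""
    st=ctrl.get_state(); R0=Ro.from_quat(st["tcp_rot"])
    if R is None:
        if yaw is None: R=R0
        else: R=Ro.from_matrix(np.array([[np.cos(yaw),np.sin(yaw),0],[np.sin(yaw),-np.cos(yaw),0],[0,0,-1]]))
    d=R0.inv().apply(np.array(pos)-st["eef_pos"]); w=(R0.inv()*R).as_rotvec()
    print("t",st["time"],"pos",st["eef_pos"],"F",st["contact_force"],"open",st["opening"])
    X=R0.apply([1,0,0]); print("yaw",np.arctan2(X[1],X[0]),"zaxis",R0.apply([0,0,1]))
    print("xyz",d,"dr",w,"rows",np.linalg.norm(d)/.0417,np.linalg.norm(w)/.125)
def snap(n,name,box=None,f=4):
    st=ctrl.get_state(); C=cam(n,st); im=ctrl.read_camera(n)[:,:,::-1].copy()
    if box is None: cv2.imwrite(name,im)
    else: crop(im,*box,f,name)
    return C
E
python3 -c "
from h import *
plan([.5255,.352,.17],yaw=1.88)"
```

```text
t 0.1 pos [0.2549 0.6244 0.23  ] F [-0.8579 -0.0867 -0.4108] open 0.9990682341535595
yaw 1.1830102985234796 zaxis [-0.0011 -0.0019 -1.    ]
xyz [-0.1497  0.3535  0.0603] dr [-0.0011  0.002  -0.697 ] rows 9.318743972651538 5.575947277667694
```

```bash
R='{"grip":0,"xyz":[-0.150,0.3535,0.060],"dr":[0,0,-0.70]}'; python3 -m jog '[{"grip":0,"xyz":[-0.150,0.3535,0.060],"dr":[0,0,-0.70]},{"grip":0,"xyz":[-0.150,0.3535,0.060],"dr":[0,0,-0.70]},{"grip":0,"xyz":[-0.150,0.3535,0.060],"dr":[0,0,-0.70]},{"grip":0,"xyz":[-0.150,0.3535,0.060],"dr":[0,0,-0.70]},{"grip":0,"xyz":[-0.150,0.3535,0.060],"dr":[0,0,-0.70]},{"grip":0,"xyz":[-0.150,0.3535,0.060],"dr":[0,0,-0.70]},{"grip":0,"xyz":[-0.150,0.3535,0.060],"dr":[0,0,-0.70]},{"grip":0,"xyz":[-0.150,0.3535,0.060],"dr":[0,0,-0.70]},{"grip":0,"xyz":[-0.150,0.3535,0.060],"dr":[0,0,-0.70]},{"grip":0,"xyz":[-0.150,0.3535,0.060],"dr":[0,0,-0.70]},{"grip":0,"xyz":[-0.150,0.3535,0.060],"dr":[0,0,-0.70]}]'
python3 - <<'E'
from h import *
snap("wrist","pics/w1.png")
plan([.5255,.352,.17],yaw=1.88)
E
```

```text
time: 1.02
eef_pos: [0.5281, 0.3484, 0.1696]
tcp_rot: [0.591, 0.807, -0.001, -0.0]
contact_force: [-0.7, -0.3, -0.9]
opening: 0.999
t 1.0667 pos [0.5266 0.3503 0.17  ] F [-0.0478  0.3358 -0.8202] open 0.9979709747584172
yaw 1.879082497437806 zaxis [-0.0021 -0.0008 -1.    ]
xyz [ 0.002  -0.0005  0.    ] dr [-0.0022  0.0001 -0.0009] rows 0.04888419545686229 0.019377529646304403
```

View pics/w1.png

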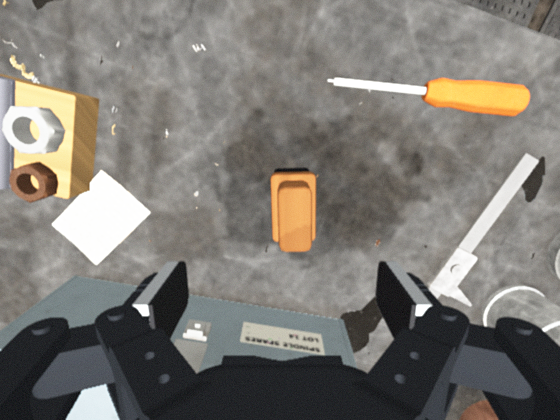

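Run:
```python
from h import *
C=snap("wrist","pics/w2.png",(240,150,350,270),6)
for p in [(278,182),(313,182),(311,250),(282,250)]: print(onz(p,.088,C))
```

```text
[0.502  0.3394 0.088 ]
[0.4944 0.3633 0.088 ]
[0.5445 0.3791 0.088 ]
[0.5512 0.3581 0.088 ]
```

View pics/w2.png

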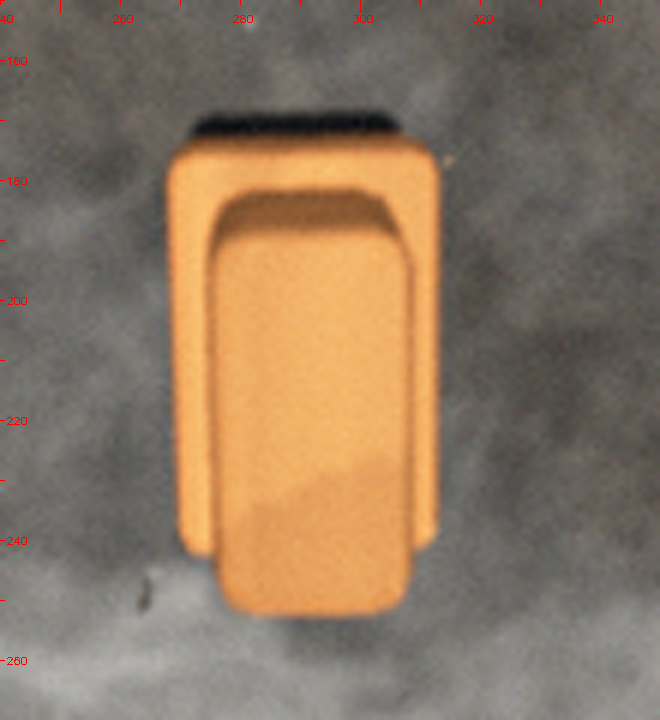

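Run:
```python
from h import *
C=cam("wrist")
p=onz((292.3,220.5),.088,C); print(p, onz((276,220),.088,C),onz((309,220),.088,C))
plan([p[0],p[1],.059],yaw=1.88)
```

```text
[0.5257 0.3595 0.088 ] [0.529  0.3479 0.088 ] [0.5215 0.3712 0.088 ]
t 1.1167 pos [0.5258 0.3516 0.1705] F [-1.1265  0.5581 -0.8931] open 0.9972490007136429
yaw 1.8809854106384603 zaxis [-0.0018 -0.0003 -1.    ]
xyz [0.0076 0.0026 0.1115] dr [-0.0018 -0.0003  0.001 ] rows 2.680534594127653 0.016484661259817804
```

Run:
```python
from h import *
T=cam("top");S=cam("scene")
def box(c,yaw,lx,ly,z0,z1):
    R=np.array([[np.cos(yaw),-np.sin(yaw)],[np.sin(yaw),np.cos(yaw)]])
    o=[]
    for z in (z0,z1):
        for a,b in [(1,1),(1,-1),(-1,-1),(-1,1)]:
            o.append(np.r_[c+R@[a*lx/2,b*ly/2],z])
    return np.array(o)
def draw(im,P,C,col,off,f):
    p=((proj(P,C)-off)*f).astype(int)
    for i in range(4):
        for a,b in [(i,(i+1)%4),(i+4,(i+1)%4+4),(i,i+4)]: cv2.line(im,tuple(map(int,p[a])),tuple(map(int,p[b])),col,1)
out=[]
for n,C,x0,y0 in (("top",T,125,190),("scene",S,150,155)):
    a=cv2.imread(f"pics/{n}0.png")[y0:y0+50,x0:x0+50]; a=cv2.resize(a,None,fx=8,fy=8,interpolation=cv2.INTER_CUBIC)
    for c,col in (((.525,.352),(255,0,0)),((.5257,.3595),(0,0,255))):
        draw(a,box(np.array(c),.31,.052,.026,.054,.088),C,col,np.array([x0,y0])-.5,8)
        draw(a,box(np.array(c),.31,.056,.034,0,.036),C,col,np.array([x0,y0])-.5,8)
    out.append(a)
cv2.imwrite("pics/ov.png",np.hstack(out))
```

```text
(no output)
```

View pics/ov.png

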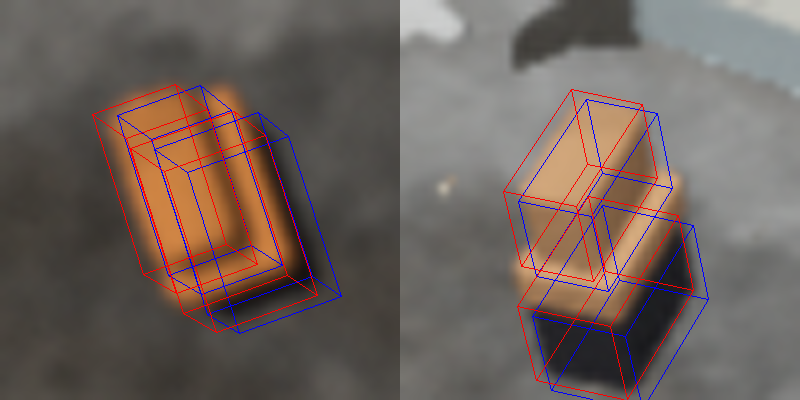

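```bash
python3 -m jog '[{"grip":0,"xyz":[0.006,0.001,0.03],"dr":[0,0,0]},{"grip":0,"xyz":[0.006,0.001,0.06],"dr":[0,0,0]},{"grip":0,"xyz":[0.006,0.001,0.09],"dr":[0,0,0]},{"grip":0,"xyz":[0.006,0.001,0.111],"dr":[0,0,0]},{"grip":0,"xyz":[0.006,0.001,0.111],"dr":[0,0,0]}]' 40
python3 - <<'E'
from h import *
snap("wrist","pics/w3.png")
E
```

```text
time: 1.53
eef_pos: [0.5197, 0.358, 0.0544]
tcp_rot: [0.588, 0.809, -0.005, -0.003]
contact_force: [-1.2, 0.0, -1.2]
opening: 1.005
```

View pics/w3.png

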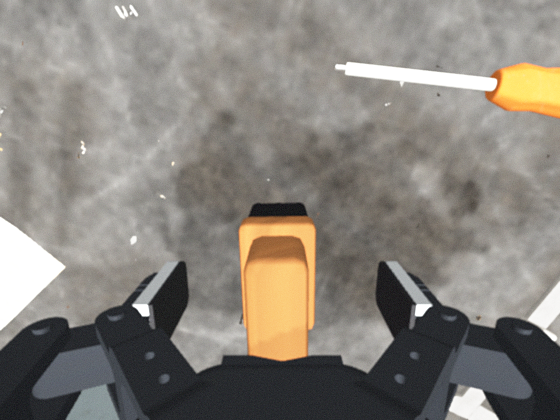

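```bash
python3 -m jog '[{"grip":0.6,"xyz":[0,0,0],"dr":[0,0,0]},{"grip":0.8,"xyz":[0,0,0],"dr":[0,0,0]},{"grip":1,"xyz":[0,0,0],"dr":[0,0,0]},{"grip":1,"xyz":[0,0,0],"dr":[0,0,0]},{"grip":1,"xyz":[0,0,0],"dr":[0,0,0]},{"grip":1,"xyz":[0,0,0],"dr":[0,0,0]}]' 50
python3 - <<'E'
from h import *
plan([.5255,.357,.2],yaw=1.88)
E
```

```text
time: 2.08
eef_pos: [0.5259, 0.3587, 0.062]
tcp_rot: [0.589, 0.808, 0.001, 0.001]
contact_force: [0.2, -0.8, 4.2]
opening: 0.289
t 2.0833 pos [0.5259 0.3587 0.062 ] F [ 0.2439 -0.8475  4.177 ] open 0.2893797267220328
yaw 1.8829952332083817 zaxis [ 0.0025  0.001  -1.    ]
xyz [-0.0015 -0.0005 -0.138 ] dr [ 0.0027 -0.0002  0.003 ] rows 3.3091376833525095 0.032258014705473285
```

```bash
python3 -m jog '[{"grip":1,"xyz":[0,0,-0.02],"dr":[0,0,0]},{"grip":1,"xyz":[0,0,-0.05],"dr":[0,0,0]},{"grip":1,"xyz":[0,0,-0.08],"dr":[0,0,0]},{"grip":1,"xyz":[0,0,-0.11],"dr":[0,0,0]},{"grip":1,"xyz":[0,0,-0.12],"dr":[0,0,0]},{"grip":1,"xyz":[0,0,-0.12],"dr":[0,0,0]}]'
python3 - <<'E'
from h import *
plan([.45,.141,.19],yaw=.06)
E
```

```text
time: 2.58
eef_pos: [0.5267, 0.3592, 0.1842]
tcp_rot: [0.589, 0.808, 0.003, 0.002]
contact_force: [1.0, 0.5, -1.4]
opening: 0.296
t 2.5833 pos [0.5267 0.3592 0.1842] F [ 0.9781  0.4964 -1.406 ] open 0.2955948729068389
yaw 1.8828903657533225 zaxis [ 0.0066  0.0032 -1.    ]
xyz [-0.1841 -0.14   -0.007 ] dr [ 0.0042 -0.0073  1.8229] rows 5.548505849944565 14.583176528540584
```

```bash
python3 -m jog '[{"grip":1,"xyz":[-0.015,-0.012,-0.005],"dr":[0,0,0.12]},{"grip":1,"xyz":[-0.03,-0.023,-0.007],"dr":[0,0,0.24]},{"grip":1,"xyz":[-0.046,-0.035,-0.007],"dr":[0,0,0.36]},{"grip":1,"xyz":[-0.061,-0.047,-0.007],"dr":[0,0,0.48]},{"grip":1,"xyz":[-0.077,-0.058,-0.007],"dr":[0,0,0.6]},{"grip":1,"xyz":[-0.092,-0.07,-0.007],"dr":[0,0,0.72]},{"grip":1,"xyz":[-0.107,-0.082,-0.007],"dr":[0,0,0.84]},{"grip":1,"xyz":[-0.123,-0.093,-0.007],"dr":[0,0,0.96]},{"grip":1,"xyz":[-0.138,-0.105,-0.007],"dr":[0,0,1.08]},{"grip":1,"xyz":[-0.153,-0.117,-0.007],"dr":[0,0,1.2]},{"grip":1,"xyz":[-0.169,-0.128,-0.007],"dr":[0,0,1.32]},{"grip":1,"xyz":[-0.184,-0.14,-0.007],"dr":[0,0,1.44]}]'
python3 - <<'E'
from h import *
plan([.45,.141,.19],yaw=.06)
E
```

```text
time: 3.58
eef_pos: [0.4462, 0.1392, 0.1843]
tcp_rot: [0.976, 0.217, -0.002, -0.0]
contact_force: [-0.4, 0.3, -1.7]
opening: 0.298
t 3.5833 pos [0.4462 0.1392 0.1843] F [-0.3994  0.3231 -1.72  ] open 0.2979237549728186
yaw 0.43695743907941653 zaxis [-0.0049 -0.0004 -1.    ]
xyz [ 0.0042 -0.     -0.0058] dr [-0.0008  0.0049  0.377 ] rows 0.17082395639701645 3.0158804697338932
```

```bash
python3 -m jog '[{"grip":1,"xyz":[0,0,0],"dr":[0,0,0.12]},{"grip":1,"xyz":[0.0,0,0],"dr":[0,0,0.24]},{"grip":1,"xyz":[0,0,0],"dr":[0,0,0.36]},{"grip":1,"xyz":[0,0,0],"dr":[0,0,0.376]},{"grip":1,"xyz":[0,0,0],"dr":[0,0,0.376]},{"grip":1,"xyz":[0,0,0],"dr":[0,0,0.376]}]'
python3 - <<'E'
from h import *
C=snap("wrist","pics/w4.png")
st=ctrl.get_state()
plan([.45,.141,.19],yaw=.06)
s=np.array
c,sn=np.cos(.06),np.sin(.06)
for l in [(-.045,.065),(.045,.065),(-.045,-.065),(.045,-.065)]:
    print(l,proj([.5417+c*l[0]-sn*l[1],.0956+sn*l[0]+c*l[1],.038],C))
snap("scene","pics/s4.png",(130,120,330,270),4)
E
```

```text
time: 4.08
eef_pos: [0.4473, 0.1402, 0.1858]
tcp_rot: [0.999, 0.035, -0.001, 0.0]
contact_force: [0.0, -0.2, -2.3]
opening: 0.297
t 4.1333 pos [0.4476 0.1403 0.1862] F [ 0.1798  0.0838 -0.9508] open 0.2944893775194239
yaw 0.06917649141802208 zaxis [-0.002  -0.0001 -1.    ]
xyz [ 0.0025 -0.0006 -0.0038] dr [0.     0.002  0.0092] rows 0.10958586721626817 0.07507577680442466
(-0.045, 0.065) [[332.7697 180.8687]]
(0.045, 0.065) [[430.0436 181.8636]]
(-0.045, -0.065) [[326.0064 304.4907]]
(0.045, -0.065) [[412.7475 305.3728]]
```

View pics/w4.png

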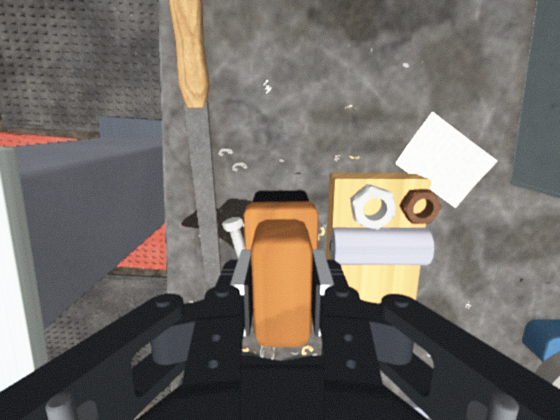

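View pics/s4.png

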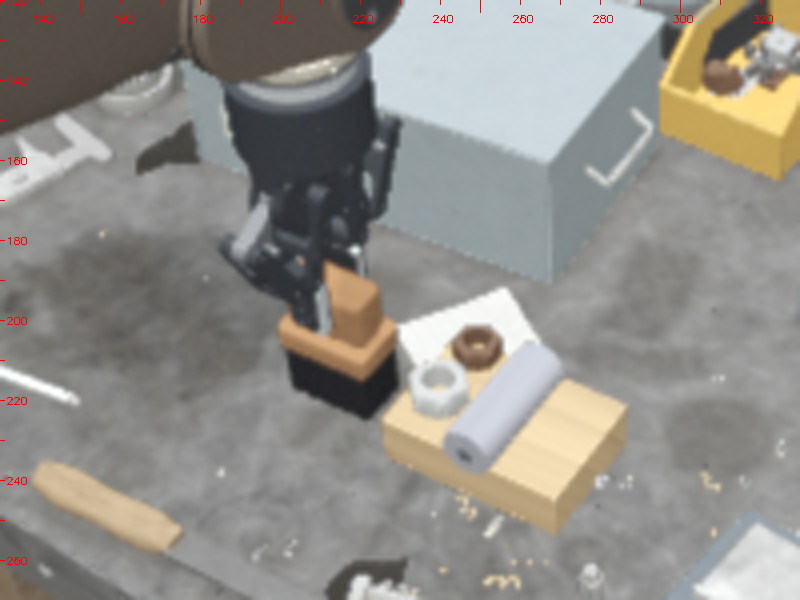

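Run:
```python
from h import *
c=ctrl.get_calibration("wrist");H=np.linalg.inv(c["hand_eye"]);K=c["mtx"]
for p in [(0,-.03,.008),(-.019,-.03,.008),(.019,-.03,.008),(0,-.026,-.026),(0,-.028,.026),(.013,0,-.026),(-.013,0,-.026)]:
    q=K@(H@np.r_[p,1])[:3]; print(p,q[:2]/q[2])
C=cam("wrist")
print(onz((373,209),.057,C),onz((419.5,206.5),.054,C))
for p in [(331,180),(331,247),(431,247)]: print(onz(p,.038,C))
# bar axis: top edges at rows
for p in [(331,228),(331,265),(432,227),(432,264)]: print("bar",onz(p,.047,C))
snap("wrist","pics/w5.png",(300,160,460,310),5)
```

```text
(0, -0.03, 0.008) [282.0966 202.6718]
(-0.019, -0.03, 0.008) [243.2428 202.6591]
(0.019, -0.03, 0.008) [320.9498 202.6845]
(0, -0.026, -0.026) [282.1858 234.6715]
(0, -0.028, 0.026) [282.0579 197.8741]
(0.013, 0, -0.026) [313.6861 293.9964]
(-0.013, 0, -0.026) [250.5931 293.9769]
[0.5288 0.1383 0.057 ] [0.571  0.1427 0.054 ]
[0.4919 0.1584 0.038 ]
[0.4993 0.0919 0.038 ]
[0.5975 0.0988 0.038 ]
bar [0.4955 0.1146 0.047 ]
bar [0.4997 0.0769 0.047 ]
bar [0.5897 0.1222 0.047 ]
bar [0.5972 0.0847 0.047 ]
```

View pics/w5.png

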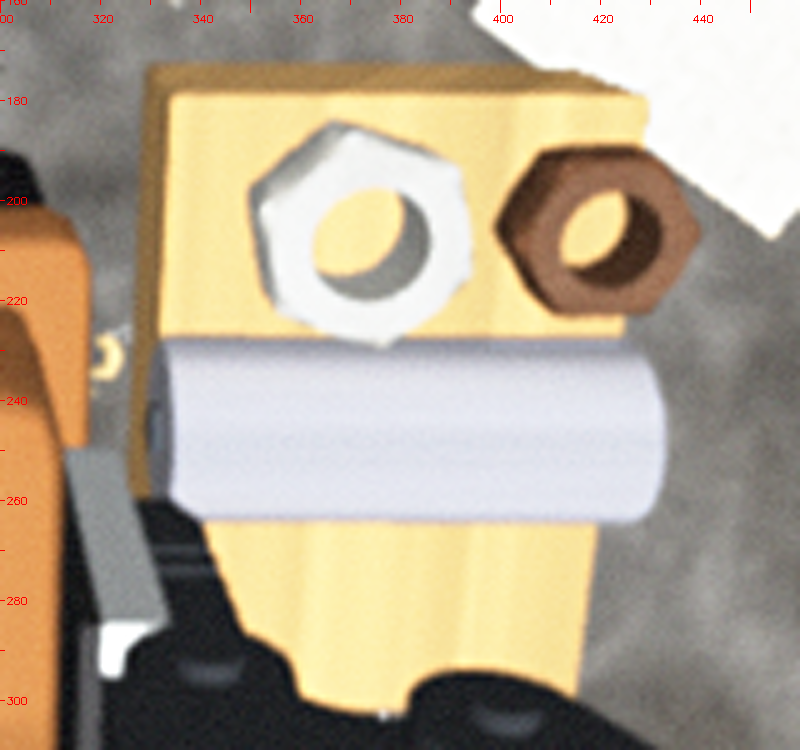

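Run:
```python
from h import *
C=cam("wrist")
a=onz((334,179),.038,C);b=onz((429,179),.038,C); print(a,b,np.linalg.norm(b-a))
u=(b-a)/np.linalg.norm(b-a); print("yaw",np.arctan2(u[1],u[0])); n=np.array([-u[1],u[0],0])
o=(a+b)/2-n*.065; print("joist",o)
for p,z in [((373.3,207),.057),((420,202.3),.054)]:
    q=onz(p,z,C); print(q,(q-o)@u,(q-o)@n)
yaw=.07
R=np.array([[np.cos(yaw),-np.sin(yaw)],[np.sin(yaw),np.cos(yaw)]])
for s in (-.085,.075): print(s,o[:2]+R@[s,.050])
plan(np.r_[o[:2]+R@[-.09,.050],.106],yaw=.07)
```

```text
[0.4949 0.1595 0.038 ] [0.5827 0.1655 0.038 ] 0.08803930127282954
yaw 0.06886603073581306
joist [0.5433 0.0977 0.038 ]
[0.5292 0.1401 0.057 ] -0.011127549383333758 0.043317053598641575
[0.5711 0.1465 0.054 ] 0.03116942670161798 0.04685215484600454
-0.085 [0.455  0.1416]
0.075 [0.6146 0.1528]
t 4.2333 pos [0.4479 0.1403 0.1868] F [-0.2269  0.156  -1.6697] open 0.2945554993422481
yaw 0.06838126485192653 zaxis [-0.0008 -0.0001 -1.    ]
xyz [ 0.0022 -0.0008  0.0808] dr [ 0.      0.0008 -0.0016] rows 1.939200194310872 0.014501086178251417
```

```bash
python3 -m jog '[{"grip":1,"xyz":[0,-0.002,0.025],"dr":[0,0,0]},{"grip":1,"xyz":[0.0,-0.002,0.05],"dr":[0,0,0]},{"grip":1,"xyz":[0,-0.002,0.07],"dr":[0,0,0]},{"grip":1,"xyz":[0,-0.002,0.08],"dr":[0,0,0]},{"grip":1,"xyz":[0,-0.002,0.081],"dr":[0,0,0]},{"grip":1,"xyz":[0,-0.002,0.081],"dr":[0,0,0]},{"grip":1,"xyz":[0,-0.002,0.081],"dr":[0,0,0]}]'
python3 - <<'E'
from h import *
plan([.4525,.1414,.106],yaw=.07)
snap("scene","pics/s5.png",(130,120,330,270),4)
E
```

```text
time: 4.82
eef_pos: [0.4491, 0.1424, 0.1077]
tcp_rot: [0.999, 0.034, 0.001, -0.0]
contact_force: [0.4, 0.4, -1.9]
opening: 0.296
t 4.8167 pos [0.4491 0.1424 0.1077] F [ 0.3783  0.4434 -1.8653] open 0.29566483844802116
yaw 0.06727124077520927 zaxis [ 0.0024  0.0002 -1.    ]
xyz [0.0033 0.0012 0.0017] dr [-0.0001 -0.0024 -0.0027] rows 0.09307933836085318 0.02929374602651399
```

View pics/s5.png

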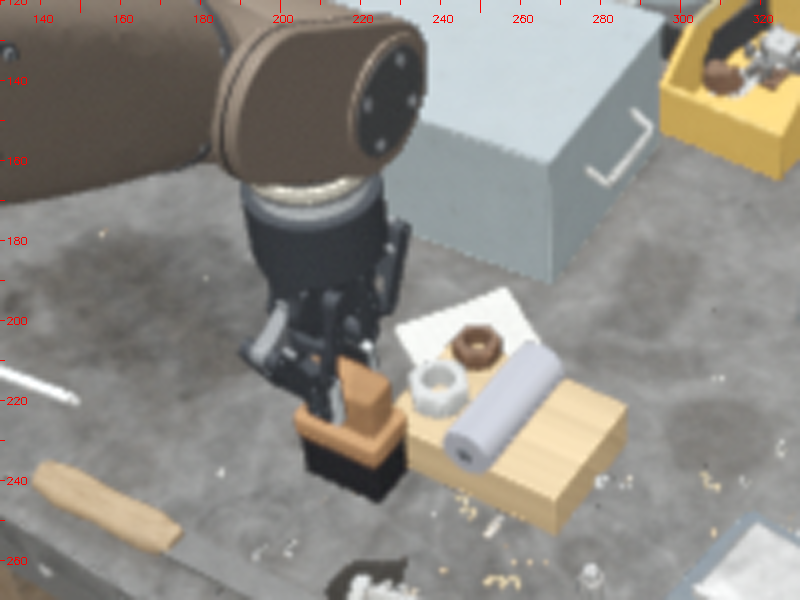

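```bash
python3 -m jog '[{"grip":1,"xyz":[0.012,0,0.001],"dr":[0,0,0]},{"grip":1,"xyz":[0.026,0,0.001],"dr":[0,0,0]},{"grip":1,"xyz":[0.040,0,0.001],"dr":[0,0,0]},{"grip":1,"xyz":[0.054,0,0.001],"dr":[0,0,0]},{"grip":1,"xyz":[0.068,0,0.001],"dr":[0,0,0]},{"grip":1,"xyz":[0.082,0,0.001],"dr":[0,0,0]},{"grip":1,"xyz":[0.097,0,0.001],"dr":[0,0,0]},{"grip":1,"xyz":[0.112,0,0.001],"dr":[0,0,0]},{"grip":1,"xyz":[0.128,0,0.001],"dr":[0,0,0]},{"grip":1,"xyz":[0.145,0,0.001],"dr":[0,0,0]},{"grip":1,"xyz":[0.160,0,0.001],"dr":[0,0,0]},{"grip":1,"xyz":[0.160,0,0.001],"dr":[0,0,0]}]'
python3 - <<'E'
from h import *
plan([.4525,.1414,.106],yaw=.07)
snap("scene","pics/s6.png",(180,120,340,270),4)
snap("wrist","pics/w6.png")
E
```

```text
time: 5.87
eef_pos: [0.6113, 0.1529, 0.1076]
tcp_rot: [0.999, 0.033, 0.003, -0.0]
contact_force: [0.7, -0.2, -0.3]
opening: 0.291
t 5.8667 pos [0.6113 0.1529 0.1076] F [ 0.6531 -0.2047 -0.2964] open 0.2910673754088932
yaw 0.0666539348256955 zaxis [ 0.0059  0.0004 -1.    ]
xyz [-0.1592  0.0009  0.0007] dr [ 0.     -0.0059 -0.0033] rows 3.818757127883656 0.05424302995187426
```

View pics/s6.png

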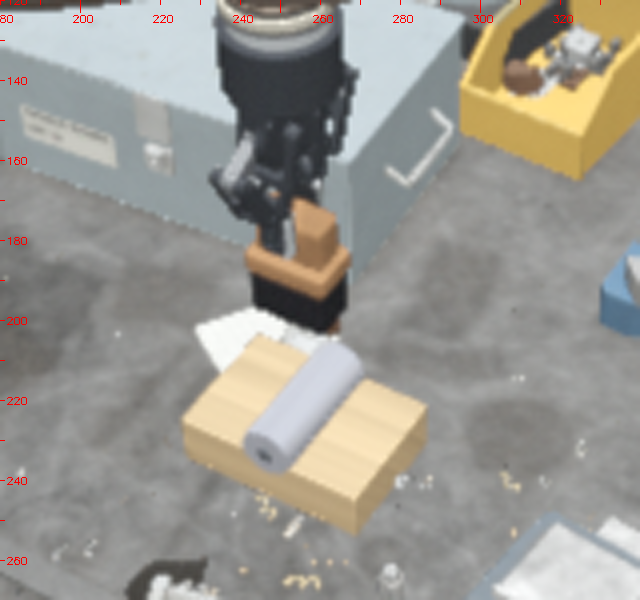

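View pics/w6.png

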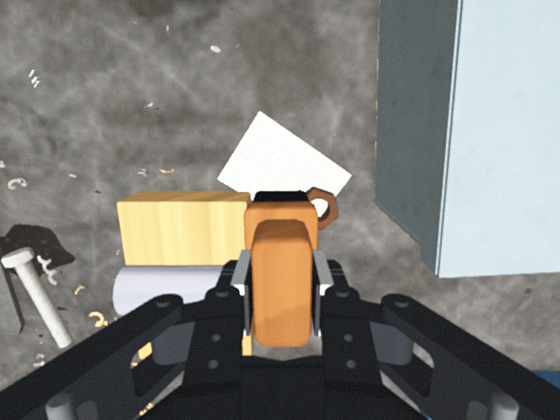

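```bash
python3 -m jog '[{"grip":1,"xyz":[0,0,-0.03],"dr":[0,0,0]},{"grip":1,"xyz":[0,0,-0.06],"dr":[0,0,0]},{"grip":1,"xyz":[0,0,-0.08],"dr":[0,0,0]},{"grip":1,"xyz":[-0.04,0,-0.08],"dr":[0,0,-0.12]},{"grip":1,"xyz":[-0.08,0,-0.08],"dr":[0,0,-0.24]},{"grip":1,"xyz":[-0.09,-0.04,-0.08],"dr":[0,0,-0.36]},{"grip":1,"xyz":[-0.09,-0.08,-0.08],"dr":[0,0,-0.48]},{"grip":1,"xyz":[-0.09,-0.12,-0.08],"dr":[0,0,-0.6]},{"grip":1,"xyz":[-0.09,-0.16,-0.08],"dr":[0,0,-0.72]},{"grip":1,"xyz":[-0.09,-0.2,-0.08],"dr":[0,0,-0.84]},{"grip":1,"xyz":[-0.09,-0.2,-0.08],"dr":[0,0,-0.96]},{"grip":1,"xyz":[-0.09,-0.2,-0.08],"dr":[0,0,-1.08]}]'
python3 - <<'E'
from h import *
plan([.526,.358,.12],yaw=1.88)
snap("scene","pics/s7.png",(180,150,340,270),5)
snap("top","pics/t7.png",(200,130,310,240),5)
E
```

```text
time: 6.97
eef_pos: [0.5026, 0.3487, 0.1855]
tcp_rot: [0.837, 0.547, -0.0, -0.0]
contact_force: [-0.5, -0.0, -2.2]
opening: 0.297
t 6.9667 pos [0.5026 0.3487 0.1855] F [-0.5091 -0.0185 -2.2097] open 0.29698892960685686
yaw 1.157307657738993 zaxis [-0.0003 -0.0001 -1.    ]
xyz [0.018  0.0177 0.0655] dr [-0.0003  0.0001 -0.7227] rows 1.6838712704556993 5.7815392709301126
```

View pics/s7.png

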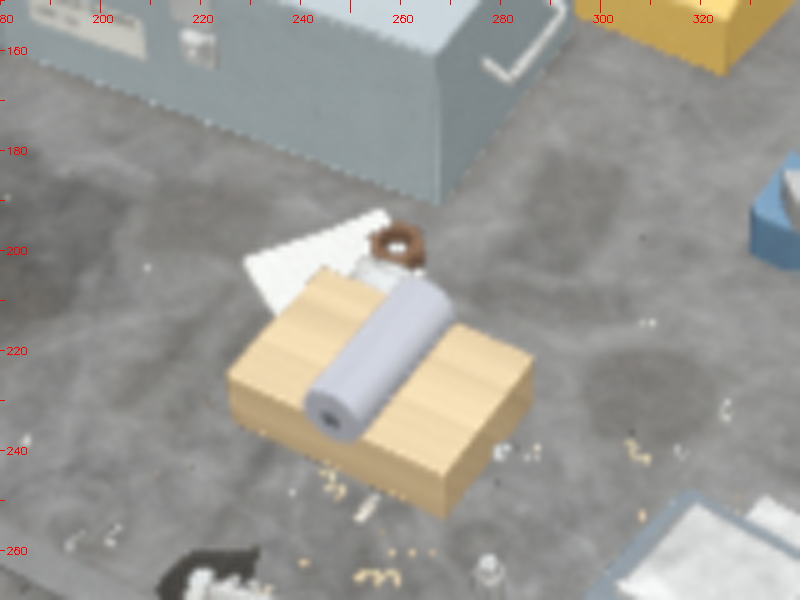

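View pics/t7.png

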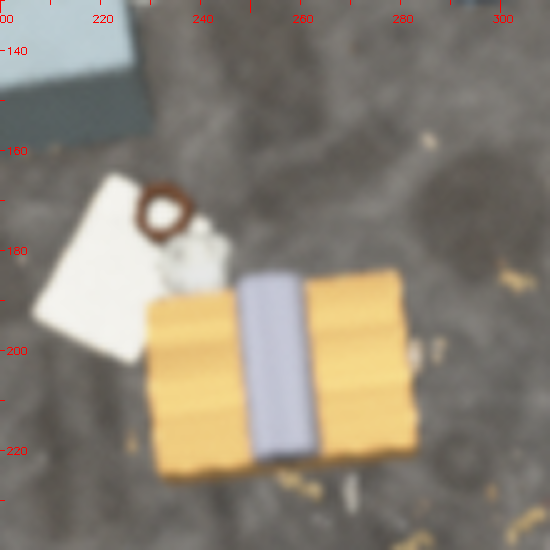

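Run:
```python
from h import *
snap("wrist","pics/w7.png")
```

```text
(no output)
```

View pics/w7.png

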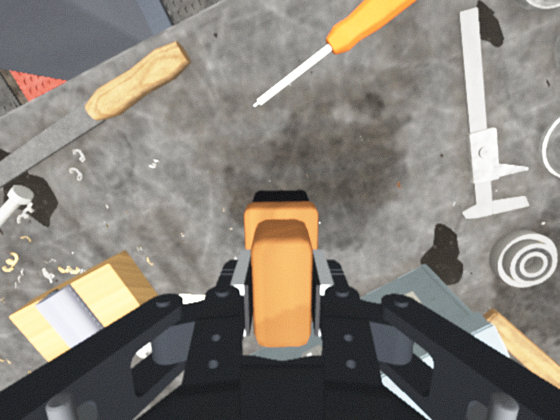

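```bash
python3 -c "
from h import *
plan([.54,.18,.2],yaw=.2)"
```

```text
t 7.1167 pos [0.5035 0.3465 0.1854] F [ 0.5405 -0.1853 -1.0214] open 0.2964966461573143
yaw 1.1449109400400035 zaxis [-0.0004 -0.0002 -1.    ]
xyz [-0.1366  0.102  -0.0145] dr [-0.0001  0.0004  0.9449] rows 4.102921064915092 7.559287890560872
```

```bash
python3 -m jog '[{"grip":1,"xyz":[-0.017,0.013,-0.005],"dr":[0,0,0.12]},{"grip":1,"xyz":[-0.034,0.025,-0.01],"dr":[0,0,0.24]},{"grip":1,"xyz":[-0.051,0.038,-0.015],"dr":[0,0,0.36]},{"grip":1,"xyz":[-0.068,0.051,-0.015],"dr":[0,0,0.48]},{"grip":1,"xyz":[-0.085,0.064,-0.015],"dr":[0,0,0.6]},{"grip":1,"xyz":[-0.103,0.076,-0.015],"dr":[0,0,0.72]},{"grip":1,"xyz":[-0.12,0.089,-0.015],"dr":[0,0,0.84]},{"grip":1,"xyz":[-0.137,0.102,-0.015],"dr":[0,0,0.945]},{"grip":1,"xyz":[-0.137,0.102,-0.015],"dr":[0,0,0.945]},{"grip":1,"xyz":[-0.137,0.102,-0.015],"dr":[0,0,0.945]}]'
python3 - <<'E'
from h import *
snap("wrist","pics/w8.png",(300,110,500,260),4)
E
```

```text
time: 7.95
eef_pos: [0.541, 0.1783, 0.2005]
tcp_rot: [0.995, 0.099, 0.0, -0.0]
contact_force: [0.1, -0.2, -1.8]
opening: 0.295
```

View pics/w8.png

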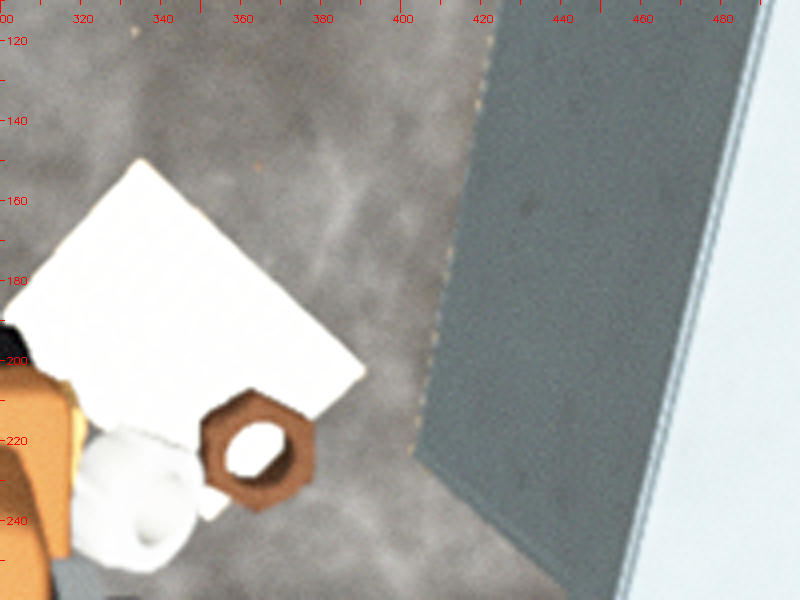

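```bash
python3 -m jog '[{"grip":1,"xyz":[-0.03,-0.02,0],"dr":[0,0,0]},{"grip":1,"xyz":[-0.06,-0.03,0.0],"dr":[0,0,0]},{"grip":1,"xyz":[-0.06,-0.03,0.0],"dr":[0,0,0]},{"grip":1,"xyz":[-0.06,-0.03,0.0],"dr":[0,0,0]}]'
python3 - <<'E'
from h import *
C=snap("wrist","pics/w9.png",(350,200,470,290),6)
print(-C[1].T@C[2])
E
```

```text
time: 8.33
eef_pos: [0.4745, 0.1981, 0.2]
tcp_rot: [0.995, 0.102, -0.0, -0.0]
contact_force: [1.1, -0.3, -1.0]
opening: 0.293
[0.4603 0.2659 0.3424]
```

View pics/w9.png

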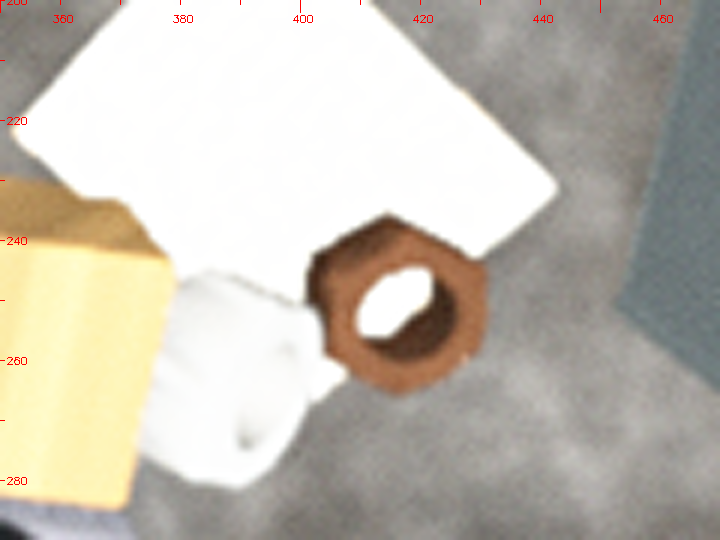

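Run:
```python
from h import *
C=cam("wrist")
for p in [(378,247),(375,275),(389,281),(400,268),(403,250)]: print(onz(p,.03,C),onz(p,.015,C))
print("small",onz((416.5,250),.016,C))
print("joist end",onz((377.5,243),.038,C),onz((370,284),.038,C))
```

```text
[0.5881 0.1588 0.03  ] [0.5942 0.1536 0.015 ]
[0.5942 0.1265 0.03  ] [0.6006 0.1199 0.015 ]
[0.6113 0.1226 0.03  ] [0.6185 0.1158 0.015 ]
[0.6184 0.14   0.03  ] [0.6259 0.134  0.015 ]
[0.6152 0.1608 0.03  ] [0.6225 0.1558 0.015 ]
small [0.6367 0.1592 0.016 ]
joist end [0.5831 0.1656 0.038 ] [0.5886 0.1188 0.038 ]
```

```bash
python3 -c "
from h import *
plan([.6063,.1461,.12],yaw=.07)"
```

```text
t 8.3833 pos [0.4759 0.1979 0.2006] F [ 0.0689 -0.4365 -0.9554] open 0.29520172952822094
yaw 0.20353903743077856 zaxis [ 0.0011  0.0003 -1.    ]
xyz [0.1172 0.0771 0.0808] dr [-0.0002 -0.0012  0.1335] rows 3.8808666923186594 1.0683546029718292
```

```bash
python3 -m jog '[{"grip":1,"xyz":[0.03,0.02,0],"dr":[0,0,0.06]},{"grip":1,"xyz":[0.06,0.04,0.0],"dr":[0,0,0.1]},{"grip":1,"xyz":[0.09,0.06,0.0],"dr":[0,0,0.13]},{"grip":1,"xyz":[0.112,0.074,0.0],"dr":[0,0,0.133]},{"grip":1,"xyz":[0.117,0.077,0.0],"dr":[0,0,0.133]},{"grip":1,"xyz":[0.117,0.077,0.02],"dr":[0,0,0.133]},{"grip":1,"xyz":[0.117,0.077,0.04],"dr":[0,0,0.133]},{"grip":1,"xyz":[0.117,0.077,0.06],"dr":[0,0,0.133]},{"grip":1,"xyz":[0.117,0.077,0.07],"dr":[0,0,0.133]},{"grip":1,"xyz":[0.117,0.077,0.07],"dr":[0,0,0.133]}]'
python3 -c "
from h import *
plan([.6063,.1461,.084],yaw=.07)"
```

```text
time: 9.22
eef_pos: [0.6045, 0.1452, 0.1269]
tcp_rot: [0.999, 0.035, -0.003, 0.0]
contact_force: [-0.6, -0.2, -2.3]
opening: 0.296
t 9.2167 pos [0.6045 0.1452 0.1269] F [-0.6274 -0.1894 -2.3406] open 0.29556682329510164
yaw 0.06918134905508504 zaxis [-0.0063 -0.0003 -1.    ]
xyz [ 0.0022 -0.0008  0.0429] dr [-0.0001  0.0063 -0.0008] rows 1.0300882610030235 0.05073154634569681
```

```bash
python3 -m jog '[{"grip":1,"xyz":[0.003,0,0.006],"dr":[0,0,0]},{"grip":1,"xyz":[0.003,0,0.012],"dr":[0,0,0]},{"grip":1,"xyz":[0.003,0,0.018],"dr":[0,0,0]},{"grip":1,"xyz":[0.003,0,0.024],"dr":[0,0,0]},{"grip":1,"xyz":[0.003,0,0.024],"dr":[0,0,0]}]'
python3 -m jog '[{"grip":1,"xyz":[0,0,0.004],"dr":[0,0,0]},{"grip":1,"xyz":[0,0,0.008],"dr":[0,0,0]},{"grip":1,"xyz":[0,0,0.012],"dr":[0,0,0]},{"grip":1,"xyz":[0,0,0.012],"dr":[0,0,0]}]'
```

```text
time: 9.63
eef_pos: [0.6086, 0.1452, 0.1051]
tcp_rot: [0.999, 0.035, -0.001, 0.0]
contact_force: [0.1, -0.6, -2.0]
opening: 0.298
time: 9.97
eef_pos: [0.6099, 0.1457, 0.0972]
tcp_rot: [0.999, 0.034, -0.0, -0.0]
contact_force: [-2.7, 0.2, 10.3]
opening: 0.292
```

```bash
python3 -m jog '[{"grip":1,"xyz":[0,0,0.003],"dr":[0,0,0]},{"grip":1,"xyz":[0,0,0.006],"dr":[0,0,0]}]'
python3 - <<'E'
from h import *
snap("scene","pics/s10.png",(210,150,310,240),6)
plan([.6063,.1461,.084],yaw=.07)
E
```

```text
time: 10.13
eef_pos: [0.6105, 0.1462, 0.0961]
tcp_rot: [0.999, 0.034, -0.001, -0.001]
contact_force: [-12.4, 1.9, 37.4]
opening: 0.292
t 10.1833 pos [0.6104 0.1462 0.0962] F [-10.9622  -0.3952  27.2908] open 0.2977576630447267
yaw 0.06881106885438076 zaxis [-0.0015  0.0013 -1.    ]
xyz [-0.0041 -0.0001  0.0122] dr [-0.0014  0.0014 -0.0012] rows 0.3096915143066296 0.018146953183038928
```

View pics/s10.png

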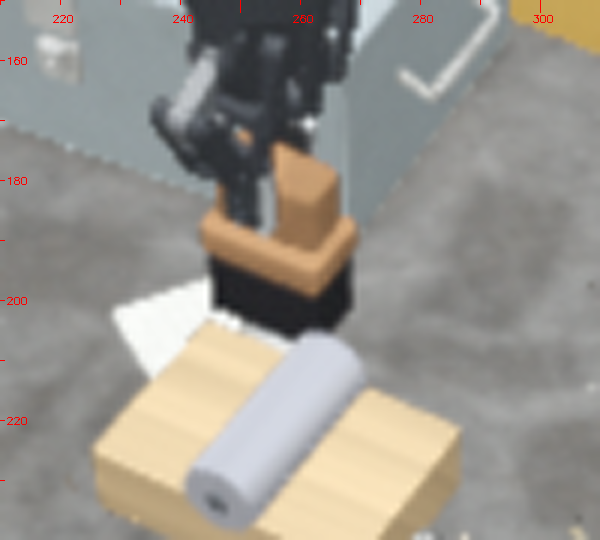

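```bash
python3 -m jog '[{"grip":1,"xyz":[0,0,-0.02],"dr":[0,0,0]},{"grip":1,"xyz":[0,0,-0.05],"dr":[0,0,0]},{"grip":1,"xyz":[-0.03,-0.03,-0.09],"dr":[0,0,0]},{"grip":1,"xyz":[-0.06,-0.06,-0.11],"dr":[0,0,0]},{"grip":1,"xyz":[-0.09,-0.09,-0.11],"dr":[0,0,0]},{"grip":1,"xyz":[-0.1,-0.1,-0.11],"dr":[0,0,0]},{"grip":1,"xyz":[-0.1,-0.1,-0.11],"dr":[0,0,0]}]'
python3 - <<'E'
from h import *
C=snap("wrist","pics/w11.png")
plan([.6063,.1461,.084],yaw=.07)
print(proj([.605,.14,.02],C))
snap("scene","pics/s11.png",(210,150,310,240),6)
E
```

```text
time: 10.77
eef_pos: [0.4991, 0.2417, 0.1998]
tcp_rot: [0.999, 0.037, 0.0, -0.001]
contact_force: [-0.2, -0.1, -1.4]
opening: 0.295
t 10.8167 pos [0.5008 0.2401 0.1992] F [ 0.6382 -1.507  -1.4165] open 0.2982645323328658
yaw 0.0729759996562974 zaxis [ 0.0014  0.0007 -1.    ]
xyz [0.0982 0.1015 0.1153] dr [-0.0006 -0.0014  0.003 ] rows 4.371286200235375 0.02685131929165243
[[368.85  284.008]]
```

View pics/w11.png

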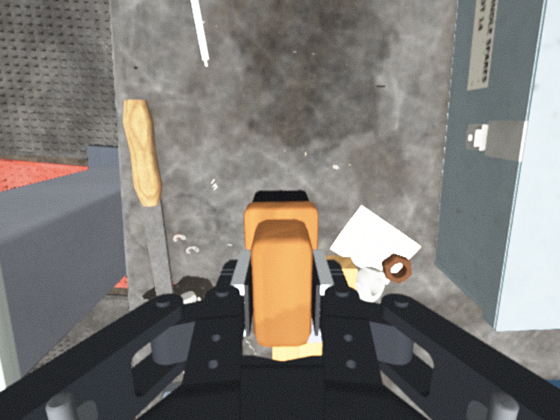

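View pics/s11.png

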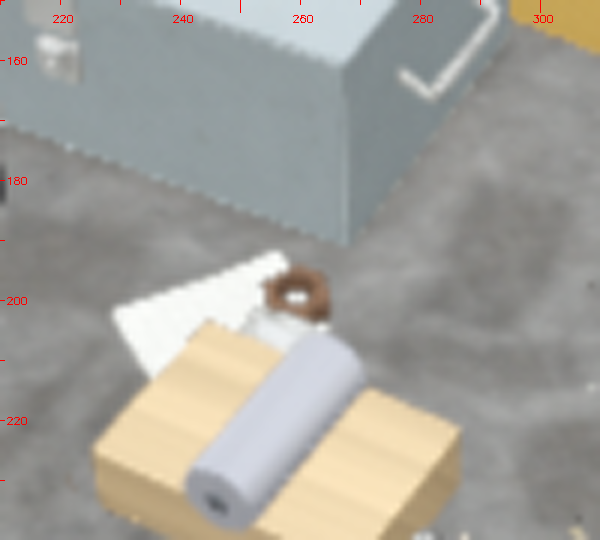

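Run:
```python
from h import *
y=.07;R=np.array([[np.cos(y),-np.sin(y)],[np.sin(y),np.cos(y)]])
p=np.array([.5425,.0967])+R@[.068,.110]; print(p)
plan([*p,.12],yaw=.07)
```

```text
[0.6026 0.2112]
t 10.8667 pos [0.502  0.239  0.1988] F [ 0.2924 -0.1149 -1.9664] open 0.29878273205152056
yaw 0.07151427820827876 zaxis [ 0.0014  0.     -1.    ]
xyz [0.0983 0.035  0.079 ] dr [ 0.0001 -0.0014  0.0015] rows 3.1383094901421473 0.016759654786852367
```

```bash
python3 -m jog '[{"grip":1,"xyz":[0.035,0.012,0],"dr":[0,0,0]},{"grip":1,"xyz":[0.07,0.024,0.02],"dr":[0,0,0]},{"grip":1,"xyz":[0.098,0.035,0.05],"dr":[0,0,0]},{"grip":1,"xyz":[0.098,0.035,0.08],"dr":[0,0,0]},{"grip":1,"xyz":[0.098,0.035,0.105],"dr":[0,0,0]},{"grip":1,"xyz":[0.098,0.035,0.12],"dr":[0,0,0]},{"grip":1,"xyz":[0.098,0.035,0.124],"dr":[0,0,0]},{"grip":1,"xyz":[0.098,0.035,0.124],"dr":[0,0,0]}]'
python3 - <<'E'
from h import *
plan([.6026,.2112,.074],yaw=.07)
C=snap("wrist","pics/w12.png",(200,180,420,340),3.5)
E
```

```text
time: 11.53
eef_pos: [0.6023, 0.2087, 0.0719]
tcp_rot: [0.999, 0.034, -0.002, 0.0]
contact_force: [0.4, 0.6, -0.7]
opening: 0.295
t 11.5333 pos [0.6023 0.2087 0.0719] F [ 0.4389  0.5773 -0.713 ] open 0.29468469691238275
yaw 0.06764039118943645 zaxis [-0.004  -0.0009 -1.    ]
xyz [ 0.0005 -0.0025 -0.0021] dr [ 0.0007  0.0041 -0.0024] rows 0.07893258245999274 0.03798916736450727
```

View pics/w12.png

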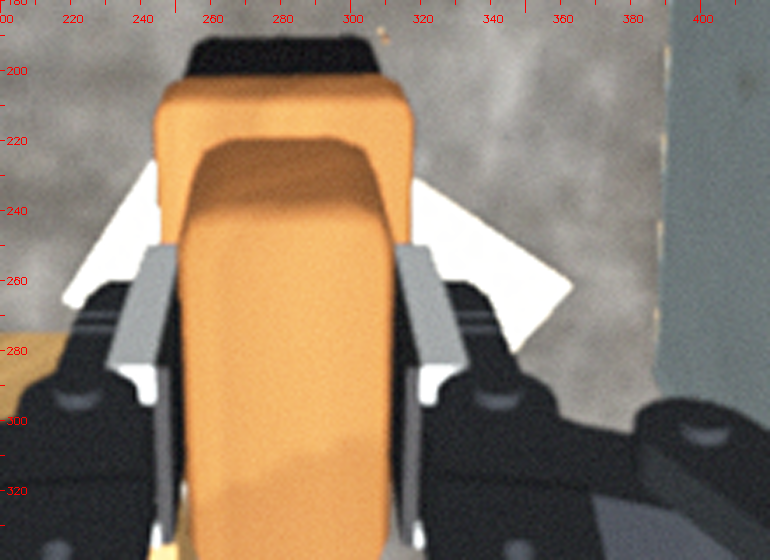

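```bash
python3 -m jog '[{"grip":1,"xyz":[0.001,0.012,-0.002],"dr":[0,0,0]},{"grip":1,"xyz":[0.001,0.024,-0.002],"dr":[0,0,0]},{"grip":1,"xyz":[0.001,0.036,-0.002],"dr":[0,0,0]},{"grip":1,"xyz":[0.001,0.05,-0.002],"dr":[0,0,0]},{"grip":1,"xyz":[0.001,0.064,-0.002],"dr":[0,0,0]},{"grip":1,"xyz":[0.001,0.078,-0.002],"dr":[0,0,0]},{"grip":1,"xyz":[0.001,0.078,-0.002],"dr":[0,0,0]}]'
python3 - <<'E'
from h import *
plan([.6026,.2112,.074],yaw=.07)
C=snap("scene","pics/s12.png",(210,150,310,240),6)
E
```

```text
time: 12.17
eef_pos: [0.6103, 0.1294, 0.0776]
tcp_rot: [0.999, 0.033, 0.001, 0.0]
contact_force: [0.7, 1.4, 2.7]
opening: 0.295
t 12.1667 pos [0.6103 0.1294 0.0776] F [0.6805 1.3628 2.6822] open 0.29464493277549
yaw 0.06629648728528394 zaxis [ 0.002  -0.0005 -1.    ]
xyz [-0.0023 -0.0822  0.0035] dr [ 0.0006 -0.002  -0.0037] rows 1.9729760823588158 0.03404908220969594
```

View pics/s12.png

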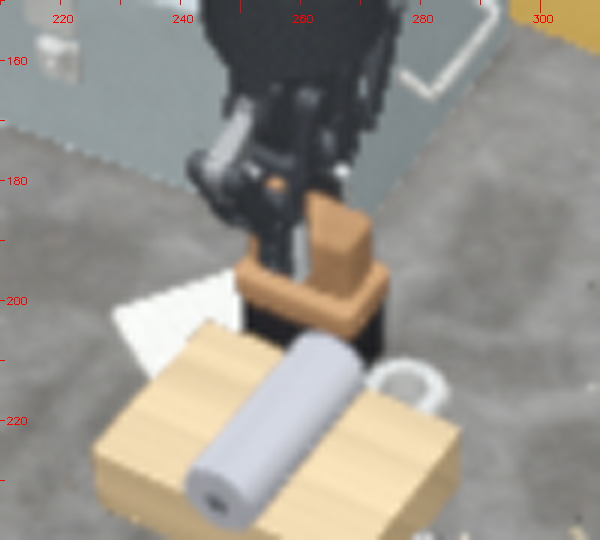

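```bash
python3 -m jog '[{"grip":1,"xyz":[0,0,-0.03],"dr":[0,0,0]},{"grip":1,"xyz":[0,0,-0.06],"dr":[0,0,0]},{"grip":1,"xyz":[0,0,-0.1],"dr":[0,0,0]},{"grip":1,"xyz":[-0.04,-0.02,-0.1],"dr":[0,0,-0.12]},{"grip":1,"xyz":[-0.08,-0.04,-0.1],"dr":[0,0,-0.24]},{"grip":1,"xyz":[-0.09,-0.07,-0.1],"dr":[0,0,-0.36]},{"grip":1,"xyz":[-0.09,-0.11,-0.1],"dr":[0,0,-0.48]},{"grip":1,"xyz":[-0.09,-0.15,-0.1],"dr":[0,0,-0.6]},{"grip":1,"xyz":[-0.09,-0.19,-0.1],"dr":[0,0,-0.72]},{"grip":1,"xyz":[-0.09,-0.22,-0.1],"dr":[0,0,-0.84]},{"grip":1,"xyz":[-0.09,-0.22,-0.1],"dr":[0,0,-0.96]},{"grip":1,"xyz":[-0.09,-0.22,-0.1],"dr":[0,0,-1.08]}]'
python3 - <<'E'
from h import *
plan([.526,.3575,.1],yaw=1.88)
snap("scene","pics/s13.png",(180,150,340,270),5)
E
```

```text
time: 13.22
eef_pos: [0.5031, 0.3472, 0.1752]
tcp_rot: [0.837, 0.548, -0.001, 0.0]
contact_force: [-0.0, 0.2, -1.1]
opening: 0.294
t 13.2167 pos [0.5031 0.3472 0.1752] F [-0.0494  0.224  -1.1192] open 0.2941192192414497
yaw 1.1590339337213091 zaxis [-0.0012 -0.0018 -1.    ]
xyz [0.0188 0.0169 0.0751] dr [-0.0012  0.0019 -0.721 ] rows 1.900436578191982 5.767757270285394
```

View pics/s13.png

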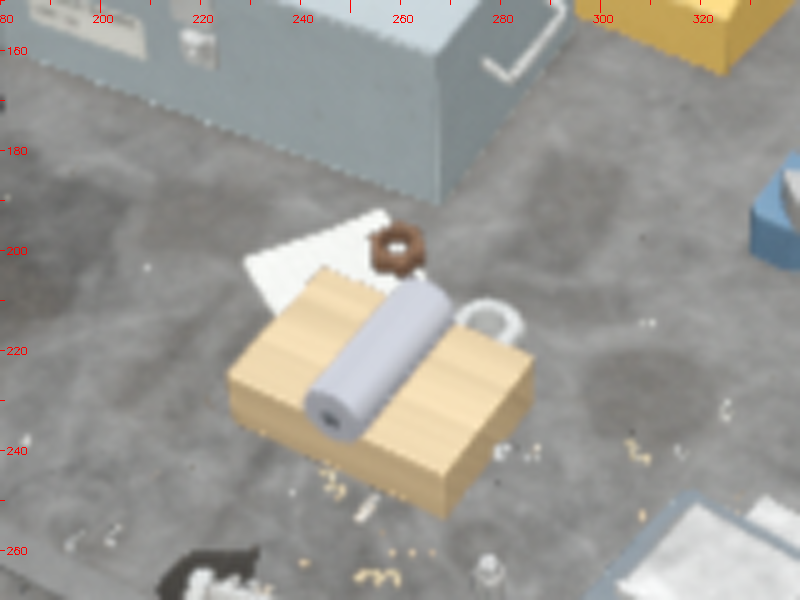

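Both nuts now lie flat on the bench behind the joist (small at 259,199, big at 287,214). Now the brush goes back.

```bash
python3 -m jog '[{"grip":1,"xyz":[0.004,0.004,0],"dr":[0,0,-0.12]},{"grip":1,"xyz":[0.008,0.008,0.02],"dr":[0,0,-0.24]},{"grip":1,"xyz":[0.012,0.012,0.04],"dr":[0,0,-0.36]},{"grip":1,"xyz":[0.016,0.016,0.055],"dr":[0,0,-0.48]},{"grip":1,"xyz":[0.019,0.017,0.07],"dr":[0,0,-0.6]},{"grip":1,"xyz":[0.019,0.017,0.085],"dr":[0,0,-0.72]},{"grip":1,"xyz":[0.019,0.017,0.095],"dr":[0,0,-0.72]},{"grip":1,"xyz":[0.019,0.017,0.1],"dr":[0,0,-0.72]},{"grip":1,"xyz":[0.019,0.017,0.1],"dr":[0,0,-0.72]}]'
python3 -c "
from h import *
plan([.526,.3575,.062],yaw=1.88)"
```

```text
time: 14.02
eef_pos: [0.5265, 0.3551, 0.0744]
tcp_rot: [0.596, 0.803, -0.002, -0.001]
contact_force: [0.5, 0.2, -1.9]
opening: 0.294
t 14.0167 pos [0.5265 0.3551 0.0744] F [ 0.4871  0.2227 -1.891 ] open 0.294358261036412
yaw 1.865381560933609 zaxis [-0.0031 -0.0018 -1.    ]
xyz [0.0025 0.0003 0.0124] dr [-0.0035  0.0008 -0.0146] rows 0.3034496006494735 0.1204632755940231
```

```bash
python3 -m jog '[{"grip":1,"xyz":[0,0,0.004],"dr":[0,0,0]},{"grip":1,"xyz":[0,0,0.008],"dr":[0,0,0]},{"grip":1,"xyz":[0,0,0.011],"dr":[0,0,0]},{"grip":1,"xyz":[0,0,0.012],"dr":[0,0,0]},{"grip":1,"xyz":[0,0,0.0125],"dr":[0,0,0]}]'
```

```text
time: 14.43
eef_pos: [0.5276, 0.3559, 0.0639]
tcp_rot: [0.594, 0.804, 0.0, 0.0]
contact_force: [1.0, -0.0, -1.1]
opening: 0.298
```

```bash
python3 -m jog '[{"grip":1,"xyz":[0,0,0.001],"dr":[0,0,0]},{"grip":1,"xyz":[0,0,0.001],"dr":[0,0,0]}]'
```

```text
time: 14.6
eef_pos: [0.5277, 0.3559, 0.0629]
tcp_rot: [0.594, 0.804, 0.0, 0.0]
contact_force: [-0.3, 0.1, -1.0]
opening: 0.295
```

```bash
python3 -m jog '[{"grip":1,"xyz":[0,0,0.001],"dr":[0,0,0]},{"grip":1,"xyz":[0,0,0.0015],"dr":[0,0,0]},{"grip":1,"xyz":[0,0,0.0015],"dr":[0,0,0]}]'
```

```text
time: 14.85
eef_pos: [0.5279, 0.356, 0.062]
tcp_rot: [0.594, 0.804, 0.0, 0.0]
contact_force: [-1.3, 0.4, 1.3]
opening: 0.296
```

```bash
python3 -m jog '[{"grip":0.6,"xyz":[0,0,0],"dr":[0,0,0]},{"grip":0.4,"xyz":[0,0,0],"dr":[0,0,0]},{"grip":0,"xyz":[0,0,0],"dr":[0,0,0]},{"grip":0,"xyz":[0,0,0],"dr":[0,0,0]},{"grip":0,"xyz":[0,0,0],"dr":[0,0,0]},{"grip":0,"xyz":[0,0,-0.02],"dr":[0,0,0]},{"grip":0,"xyz":[0,0,-0.06],"dr":[0,0,0]},{"grip":0,"xyz":[0,0,-0.1],"dr":[0,0,0]},{"grip":0,"xyz":[0,0,-0.14],"dr":[0,0,0]},{"grip":0,"xyz":[0,0,-0.16],"dr":[0,0,0]}]'
python3 - <<'E'
from h import *
snap("wrist","pics/w14.png")
plan([.50,.0,.25],yaw=.089+np.pi/2)
E
```

```text
time: 15.68
eef_pos: [0.5296, 0.3569, 0.2279]
tcp_rot: [0.594, 0.804, 0.004, 0.002]
contact_force: [1.1, 0.0, 1.3]
opening: 0.998
t 15.7333 pos [0.531  0.3576 0.2315] F [1.1746 0.7454 3.0023] open 1.0033043923918992
yaw 1.8691974085450367 zaxis [ 0.0133  0.0061 -0.9999]
xyz [-0.3326 -0.1345 -0.0211] dr [ 0.0142 -0.0035  0.2094] rows 8.618979041504009 1.6791503676974409
```

View pics/w14.png

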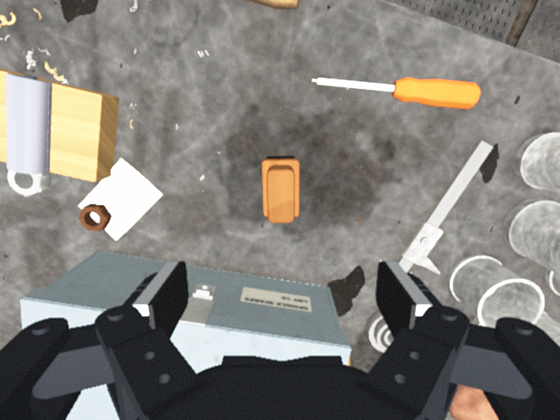

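Run:
```python
from h import *
plan([.60,-.172,.26],yaw=.089+np.pi/2)
```

```text
t 15.7333 pos [0.531  0.3576 0.2315] F [1.1746 0.7454 3.0023] open 1.0033043923918992
yaw 1.8691974085450367 zaxis [ 0.0133  0.0061 -0.9999]
xyz [-0.5264 -0.0893 -0.0308] dr [ 0.0142 -0.0035  0.2094] rows 12.825620018807841 1.6791503676974409
```

```bash
python3 -m jog '[{"grip":0,"xyz":[-0.02,-0.003,-0.01],"dr":[0,0,0.02]},{"grip":0,"xyz":[-0.055,-0.01,-0.02],"dr":[0,0,0.05]},{"grip":0,"xyz":[-0.095,-0.016,-0.03],"dr":[0,0,0.08]},{"grip":0,"xyz":[-0.135,-0.023,-0.03],"dr":[0,0,0.11]},{"grip":0,"xyz":[-0.175,-0.03,-0.03],"dr":[0,0,0.14]},{"grip":0,"xyz":[-0.215,-0.036,-0.03],"dr":[0,0,0.17]},{"grip":0,"xyz":[-0.255,-0.043,-0.03],"dr":[0,0,0.2]},{"grip":0,"xyz":[-0.295,-0.05,-0.03],"dr":[0,0,0.21]},{"grip":0,"xyz":[-0.335,-0.057,-0.03],"dr":[0,0,0.21]},{"grip":0,"xyz":[-0.375,-0.064,-0.03],"dr":[0,0,0.21]},{"grip":0,"xyz":[-0.415,-0.07,-0.03],"dr":[0,0,0.21]},{"grip":0,"xyz":[-0.45,-0.076,-0.03],"dr":[0,0,0.21]}]'
python3 -m jog '[{"grip":0,"xyz":[-0.03,-0.005,0],"dr":[0,0,0]},{"grip":0,"xyz":[-0.06,-0.01,0],"dr":[0,0,0]},{"grip":0,"xyz":[-0.076,-0.013,0],"dr":[0,0,0]},{"grip":0,"xyz":[-0.076,-0.013,0],"dr":[0,0,0]},{"grip":0,"xyz":[-0.076,-0.013,0],"dr":[0,0,0]},{"grip":0,"xyz":[-0.076,-0.013,0],"dr":[0,0,0]}]'
python3 - <<'E'
from h import *
snap("wrist","pics/w15.png")
plan([.60,-.172,.26],yaw=.089+np.pi/2)
E
```

```text
time: 16.73
eef_pos: [0.587, -0.0991, 0.251]
tcp_rot: [0.676, 0.737, -0.0, 0.0]
contact_force: [0.1, -0.2, -0.5]
opening: 1.0
time: 17.23
eef_pos: [0.5808, -0.1727, 0.2509]
tcp_rot: [0.675, 0.738, 0.0, -0.0]
contact_force: [0.3, 0.2, 0.4]
opening: 0.999
t 17.2833 pos [ 0.5809 -0.1723  0.2511] F [-0.1426  0.4953 -0.3555] open 1.0023974733786578
yaw 1.6600942929753777 zaxis [-0.0003  0.0006 -1.    ]
xyz [-0.0014  0.019  -0.0089] dr [-0.0002 -0.0006  0.0003] rows 0.5046099840850017 0.005671562174618701
```

View pics/w15.png

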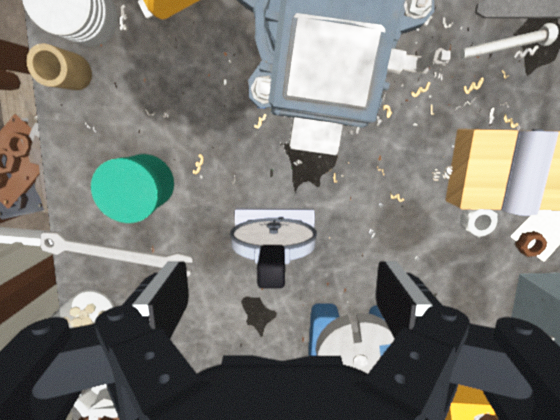

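Run:
```python
from h import *
C=snap("wrist","pics/w16.png",(215,195,335,295),6.5)
```

```text
(no output)
```

View pics/w16.png

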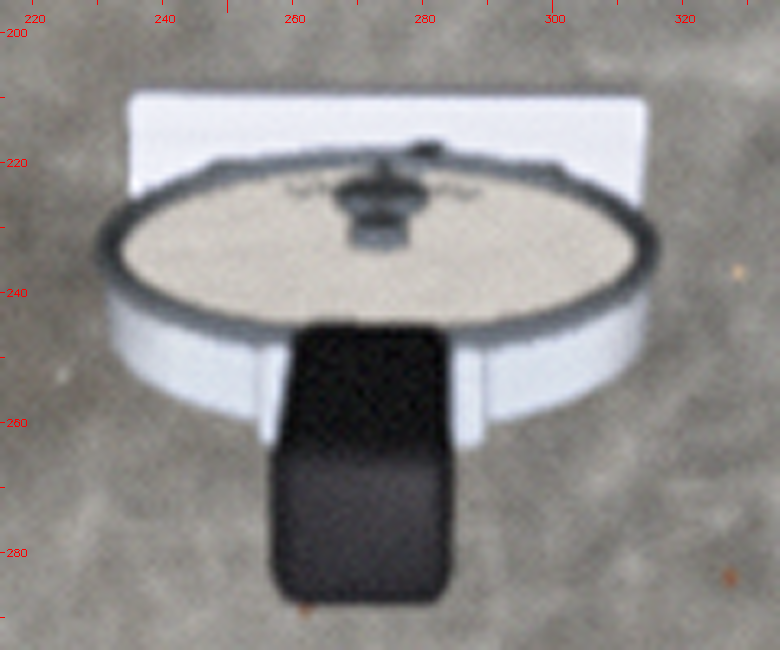

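Run:
```python
from h import *
C=cam("wrist")
g=onz((271,275.5),.154,C); print("grip",g)
a=onz((234.5,209.5),.012,C);b=onz((314.5,210.5),.012,C); d=b-a; print(a,b,np.linalg.norm(d)); yaw=np.arctan2(-d[0],d[1]); print("yaw",yaw)
n=np.array([np.cos(yaw),np.sin(yaw),0]); print("sole",(a+b)/2+n*.018)
# dial plane: face point
for off in (-.006,-.010):
  s=(a+b)/2+n*.018; s[2]=0
  P0=s+n*off; K,R,t=C; o=-R.T@t
  for nm,p in (("pivot",(273.5,231)),("tip",(273.5,221)),("knob",(280.5,218)),("L",(231.5,233)),("Rr",(314.5,233))):
    dd=R.T@np.linalg.inv(K)@np.array([*p,1.]); X=o+dd*(((P0-o)@n)/(dd@n)); q=X-s
    print(off,nm,"lat",q@np.array([-n[1],n[0],0])*1000,"z",X[2]*1000)
```

```text
grip [ 0.637  -0.1763  0.154 ]
[ 0.6248 -0.2277  0.012 ] [ 0.6171 -0.1281  0.012 ] 0.09989527198410342
yaw 0.07708354792149413
sole [ 0.6389 -0.1765  0.012 ]
-0.006 pivot lat -0.10361314360913502 z 56.07851287802745
-0.006 tip lat -1.0124142282566762 z 19.548647105103957
-0.006 knob lat 7.594254343089206 z 6.778370148990909
-0.006 L lat -46.11757235543265 z 64.25710550944864
-0.006 Rr lat 45.58249466101107 z 60.99519076448806
-0.01 pivot lat 0.15019652043732873 z 67.23018066397235
-0.01 tip lat -0.7285836041119877 z 31.907027406349375
-0.01 knob lat 7.593775828387184 z 19.558598510740765
-0.01 L lat -44.3437565461517 z 75.13860504054071
-0.01 Rr lat 44.32712828795134 z 71.98444304154023
```

Run:
```python
from h import *
plan([.638,-.1764,.118],yaw=.08+np.pi/2)
```

```text
t 17.3333 pos [ 0.581  -0.1721  0.2512] F [-0.0077 -0.0898  0.2888] open 1.0027786254203659
yaw 1.6605499169166014 zaxis [-0.0001  0.0004 -1.    ]
xyz [-0.0094  0.0564  0.1332] dr [-0.     -0.0004  0.0098] rows 3.4764665893036644 0.07809149783656912
```

```bash
python3 -m jog '[{"grip":0,"xyz":[-0.005,0.025,0],"dr":[0,0,0.01]},{"grip":0,"xyz":[-0.0095,0.05,0.01],"dr":[0,0,0.01]},{"grip":0,"xyz":[-0.0095,0.0565,0.03],"dr":[0,0,0.01]},{"grip":0,"xyz":[-0.0095,0.0565,0.055],"dr":[0,0,0.01]},{"grip":0,"xyz":[-0.0095,0.0565,0.08],"dr":[0,0,0.01]},{"grip":0,"xyz":[-0.0095,0.0565,0.1],"dr":[0,0,0.01]},{"grip":0,"xyz":[-0.0095,0.0565,0.115],"dr":[0,0,0.01]},{"grip":0,"xyz":[-0.0095,0.0565,0.12],"dr":[0,0,0.01]},{"grip":0,"xyz":[-0.0095,0.0565,0.12],"dr":[0,0,0.01]},{"grip":0,"xyz":[-0.0095,0.0565,0.12],"dr":[0,0,0.01]}]'
python3 - <<'E'
from h import *
snap("wrist","pics/w17.png")
plan([.638,-.1764,.119],yaw=.08+np.pi/2)
E
```

```text
time: 18.17
eef_pos: [0.6387, -0.1777, 0.1324]
tcp_rot: [0.679, 0.734, 0.0, 0.001]
contact_force: [0.4, -0.6, 0.3]
opening: 1.002
t 18.2167 pos [ 0.6391 -0.1781  0.1332] F [ 0.0769 -0.6978  1.4884] open 1.0001309524160436
yaw 1.6494227152146481 zaxis [ 0.0027 -0.0013 -1.    ]
xyz [ 0.0018 -0.001   0.0142] dr [ 0.0026  0.0015 -0.0014] rows 0.34458098639708384 0.026610067636858456
```

View pics/w17.png

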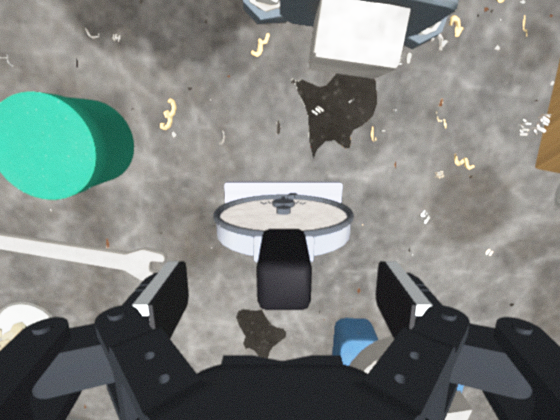

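```bash
python3 -m jog '[{"grip":0,"xyz":[0.001,-0.001,0.007],"dr":[0,0,0]},{"grip":0,"xyz":[0.001,-0.001,0.014],"dr":[0,0,0]},{"grip":0,"xyz":[0.001,-0.001,0.014],"dr":[0,0,0]},{"grip":0.5,"xyz":[0.001,-0.001,0.014],"dr":[0,0,0]},{"grip":0.65,"xyz":[0.001,-0.001,0.014],"dr":[0,0,0]},{"grip":0.8,"xyz":[0.001,-0.001,0.014],"dr":[0,0,0]},{"grip":1,"xyz":[0.001,-0.001,0.014],"dr":[0,0,0]},{"grip":1,"xyz":[0.001,-0.001,0.014],"dr":[0,0,0]},{"grip":1,"xyz":[0.001,-0.001,0.014],"dr":[0,0,0]},{"grip":1,"xyz":[0.001,-0.001,0.014],"dr":[0,0,0]}]' 70
python3 - <<'E'
from h import *
snap("wrist","pics/w18.png",(190,150,370,300),4)
plan([.638,-.1764,.119],yaw=.08+np.pi/2)
E
```

```text
time: 19.05
eef_pos: [0.6373, -0.1771, 0.1178]
tcp_rot: [0.679, 0.734, 0.0, 0.0]
contact_force: [0.5, 0.7, 0.6]
opening: 0.274
t 19.1 pos [ 0.6373 -0.1771  0.1177] F [0.8646 0.5741 1.6683] open 0.27067766324969506
yaw 1.6489538018802974 zaxis [ 0.0008 -0.0002 -1.    ]
xyz [ 0.0006  0.0008 -0.0013] dr [ 0.0008  0.0003 -0.0018] rows 0.03874151281646674 0.016263960570301918
```

View pics/w18.png

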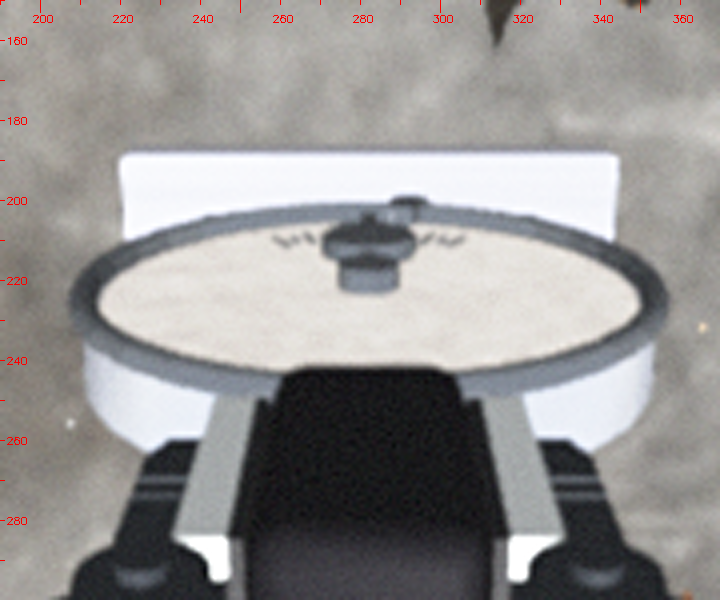

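```bash
python3 -m jog '[{"grip":1,"xyz":[0,0,-0.01],"dr":[0,0,0]},{"grip":1,"xyz":[0,0,-0.03],"dr":[0,0,0]},{"grip":1,"xyz":[0,0,-0.06],"dr":[0,0,0]},{"grip":1,"xyz":[0,0,-0.09],"dr":[0,0,0]},{"grip":1,"xyz":[0,0,-0.12],"dr":[0,0,0]},{"grip":1,"xyz":[0,0,-0.13],"dr":[0,0,0]},{"grip":1,"xyz":[0,0,-0.13],"dr":[0,0,0]}]'
python3 - <<'E'
from h import *
plan([.545,.01,.25],yaw=.067+np.pi/2)
E
```

```text
time: 19.68
eef_pos: [0.6384, -0.1777, 0.2515]
tcp_rot: [0.679, 0.734, 0.001, 0.003]
contact_force: [0.3, -0.6, -2.9]
opening: 0.271
t 19.6833 pos [ 0.6384 -0.1777  0.2515] F [ 0.2599 -0.6059 -2.8986] open 0.27126597308073125
yaw 1.6490184033461606 zaxis [ 0.0065 -0.003  -1.    ]
xyz [ 0.1944 -0.0785  0.0003] dr [0.0063 0.0035 0.0112] rows 5.0276834434315605 0.10660275009759915
```

```bash
python3 -m jog '[{"grip":1,"xyz":[0.015,-0.005,0],"dr":[0,0,0]},{"grip":1,"xyz":[0.04,-0.013,0],"dr":[0,0,0]},{"grip":1,"xyz":[0.07,-0.025,0],"dr":[0,0,0.005]},{"grip":1,"xyz":[0.10,-0.04,0],"dr":[0,0,0.01]},{"grip":1,"xyz":[0.13,-0.052,0],"dr":[0,0,0.011]},{"grip":1,"xyz":[0.16,-0.064,0],"dr":[0,0,0.011]},{"grip":1,"xyz":[0.182,-0.073,0],"dr":[0,0,0.011]},{"grip":1,"xyz":[0.194,-0.078,0],"dr":[0,0,0.011]},{"grip":1,"xyz":[0.194,-0.078,0],"dr":[0,0,0.011]},{"grip":1,"xyz":[0.194,-0.078,0],"dr":[0,0,0.011]},{"grip":1,"xyz":[0.194,-0.078,0],"dr":[0,0,0.011]}]'
python3 - <<'E'
from h import *
plan([.545,.01,.25],yaw=.067+np.pi/2)
snap("wrist","pics/w19.png")
E
```

```text
time: 20.6
eef_pos: [0.5442, 0.0094, 0.2464]
tcp_rot: [0.683, 0.73, -0.001, -0.0]
contact_force: [0.2, -0.8, -2.6]
opening: 0.269
t 20.6 pos [0.5442 0.0094 0.2464] F [ 0.2296 -0.7964 -2.6242] open 0.26913149901171907
yaw 1.6374887788312291 zaxis [-0.001  -0.0007 -1.    ]
xyz [ 0.0006  0.0008 -0.0036] dr [-0.001   0.0006 -0.0003] rows 0.08944935839423579 0.009992917052669642
```

View pics/w19.png

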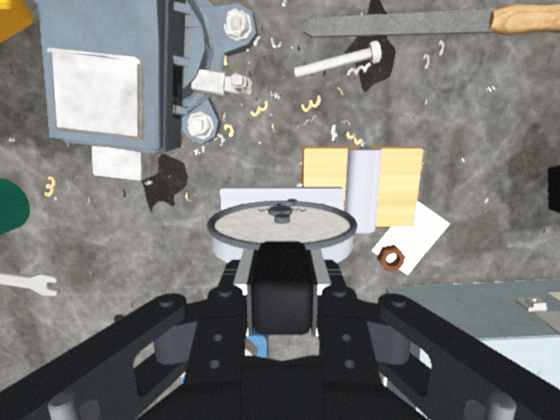

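Run:
```python
from h import *
C=snap("wrist","pics/w20.png",(290,135,440,245),5.3)
st=ctrl.get_state();print(st["eef_pos"])
snap("wrist","pics/w21.png",(200,170,360,290),5)
```

```text
[0.5445 0.0091 0.2469]
```

View pics/w20.png

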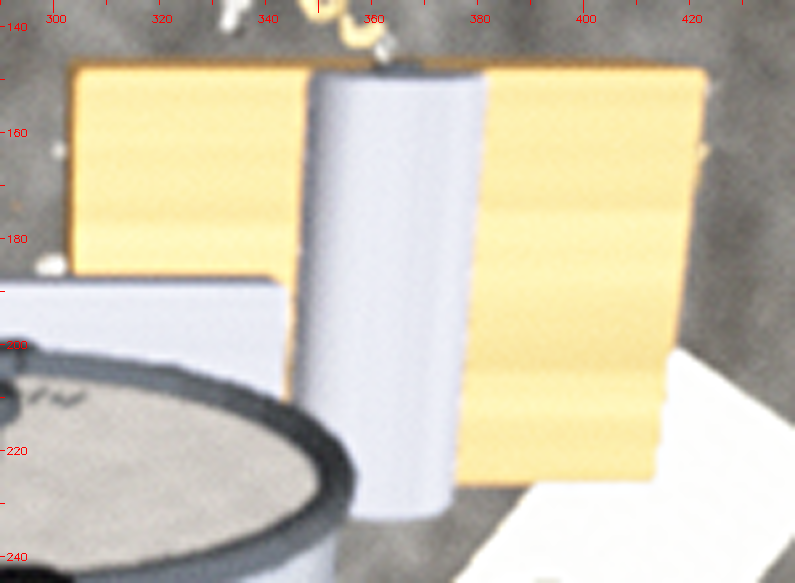

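View pics/w21.png

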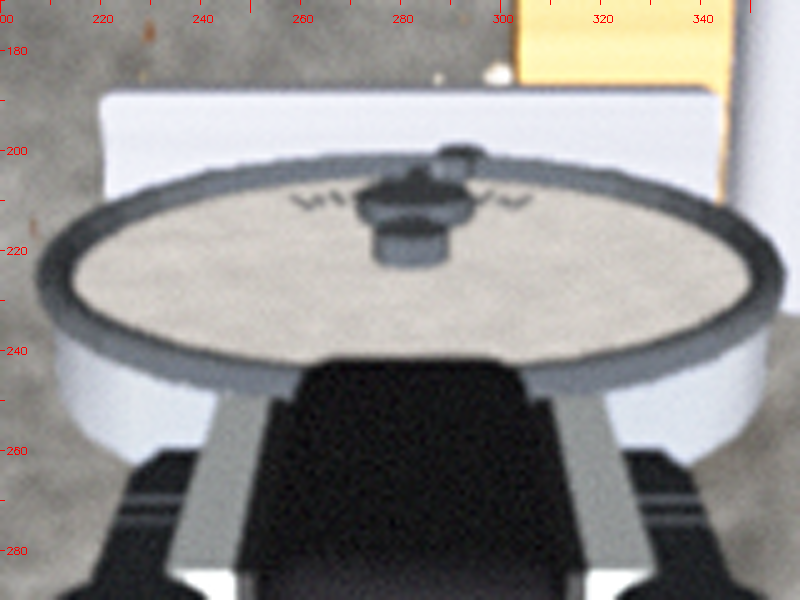

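Run:
```python
from h import *
from scipy.optimize import least_squares
C=cam("wrist")
z=.038
pts=[((304,148),(-.045,-.065,z)),((422.5,148),(-.045,.065,z)),((413.5,226),(.045,.065,z))]
def r(p):
    c,s=np.cos(p[2]),np.sin(p[2])
    return np.concatenate([proj([p[0]+c*l[0]-s*l[1],p[1]+s*l[0]+c*l[1],l[2]],C)[0]-uv for uv,l in pts])
q=least_squares(r,[.54,.095,.06]); print(q.x,np.round(q.fun,2))
p=q.x;c,s=np.cos(p[2]),np.sin(p[2])
# predicted silhouette of bar: ends
for lx in (-.045,.045):
    P=[]
    for a in np.linspace(-90,90,37):
        l=(lx,.018*np.sin(np.radians(a)),.042+.018*np.cos(np.radians(a)))
        P.append([p[0]+c*l[0]-s*l[1],p[1]+s*l[0]+c*l[1],l[2]])
    u=proj(P,C); print(lx,"cols",u[:,0].min(),u[:,0].max(),"rows",u[:,1].min(),u[:,1].max())
# sole centre in tool from image: near edge corners (220.5,188)-(344,188) lie at tool z=.1177-.012
cal=ctrl.get_calibration("wrist");K=cal["mtx"];H=cal["hand_eye"]
for uv in [(220.5,187.5),(344,187.5)]:
    d=H[:3,:3]@np.linalg.inv(K)@np.array([*uv,1.]); o=H[:3,3]; print("sole corner tool",o+d*((.1057-o[2])/d[2]))
```

```text
[0.5439 0.0977 0.0665] [-0.48 -0.05  0.42 -0.1   0.06  0.23]
-0.045 cols 347.40905477452856 381.577650747555 rows 148.23972116524723 149.78670969941814
0.045 cols 343.0328886097399 374.82298743743985 rows 227.35619097991435 232.70795158089553
sole corner tool [-0.0491 -0.0175  0.1057]
sole corner tool [ 0.0492 -0.0175  0.1057]
```

```bash
cat >> h.py <<'E'
def tproj(P):
    cal=ctrl.get_calibration("wrist");K=cal["mtx"];H=np.linalg.inv(cal["hand_eye"])
    P=np.atleast_2d(P); q=(H[:3,:3]@P.T).T+H[:3,3]; q=q@K.T; return q[:,:2]/q[:,2:]
def dial(r,th,off):  # th positive toward +y end (tool +x), at bottom; tool coords
    return np.array([r*np.sin(th), .0005-off, .0537+r*np.cos(th)])
E
python3 - <<'E'
from h import *
for off in (.006,.008,.010,.012):
    ring=tproj([dial(.046,t,off) for t in np.linspace(0,2*np.pi,120)])
    print("off",off,"ring",ring.min(0),ring.max(0),"piv",tproj(dial(0,0,off))[0],"tip",tproj(dial(.036,0,off))[0])
    for r in (.036,.040,.044):
        print("   r",r,[np.round(tproj(dial(r,t,off))[0],1).tolist() for t in (.14,.2,.26,.32)])
C=snap("wrist","pics/w22.png",(255,190,310,230),14)
E
```

```text
off 0.006 ring [209.6506 204.0263] [354.8229 250.325 ] piv [282.2139 222.2148] tip [282.162 207.412]
   r 0.036 [[288.8, 207.5], [291.6, 207.7], [294.4, 207.8], [297.2, 208.1]]
   r 0.04 [[289.4, 206.2], [292.5, 206.3], [295.6, 206.5], [298.6, 206.7]]
   r 0.044 [[290.0, 204.8], [293.4, 205.0], [296.7, 205.2], [300.0, 205.4]]
off 0.008 ring [209.4498 201.5673] [355.0287 246.6761] piv [282.2163 219.2754] tip [282.1638 204.8623]
   r 0.036 [[288.8, 205.0], [291.7, 205.1], [294.5, 205.3], [297.3, 205.5]]
   r 0.04 [[289.4, 203.6], [292.5, 203.8], [295.6, 204.0], [298.7, 204.2]]
   r 0.044 [[290.0, 202.3], [293.4, 202.5], [296.7, 202.7], [300.1, 202.9]]
off 0.01 ring [209.2479 199.0974] [355.2357 243.0023] piv [282.2186 216.3203] tip [282.1657 202.3009]
   r 0.036 [[288.8, 202.4], [291.7, 202.5], [294.5, 202.7], [297.3, 202.9]]
   r 0.04 [[289.5, 201.1], [292.6, 201.3], [295.7, 201.4], [298.7, 201.7]]
   r 0.044 [[290.1, 199.9], [293.4, 200.0], [296.8, 200.2], [300.1, 200.4]]
off 0.012 ring [209.0449 196.6167] [355.4439 239.3034] piv [282.221  213.3493] tip [282.1676 199.7277]
   r 0.036 [[288.9, 199.8], [291.7, 200.0], [294.5, 200.1], [297.3, 200.3]]
   r 0.04 [[289.5, 198.6], [292.6, 198.7], [295.7, 198.9], [298.8, 199.1]]
   r 0.044 [[290.1, 197.4], [293.5, 197.5], [296.8, 197.7], [300.1, 197.9]]
```

View pics/w22.png

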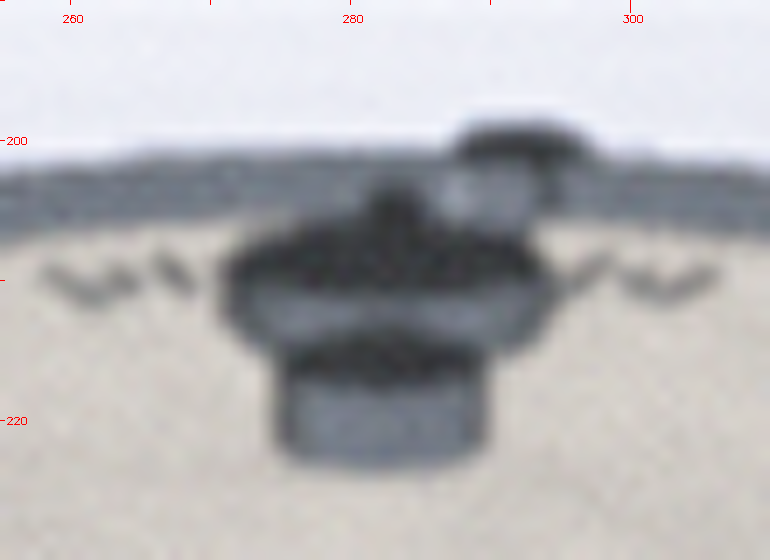

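Run:
```python
from h import *
plan([.5439,.0977,.192],yaw=.0665+np.pi/2)
```

```text
t 20.8 pos [0.5444 0.0092 0.2471] F [ 0.0184 -0.444  -3.905 ] open 0.26985583965554594
yaw 1.6365334738869364 zaxis [-0.0002 -0.0002 -1.    ]
xyz [0.0883 0.0053 0.0551] dr [-0.0003  0.0002 -0.0008] rows 2.499361784531627 0.006626238118578744
```

```bash
python3 -m jog '[{"grip":1,"xyz":[0.01,0.001,0],"dr":[0,0,0]},{"grip":1,"xyz":[0.03,0.002,0],"dr":[0,0,0]},{"grip":1,"xyz":[0.055,0.003,0],"dr":[0,0,0]},{"grip":1,"xyz":[0.078,0.005,0.01],"dr":[0,0,0]},{"grip":1,"xyz":[0.088,0.005,0.025],"dr":[0,0,0]},{"grip":1,"xyz":[0.088,0.005,0.04],"dr":[0,0,0]},{"grip":1,"xyz":[0.088,0.005,0.05],"dr":[0,0,0]},{"grip":1,"xyz":[0.088,0.005,0.055],"dr":[0,0,0]},{"grip":1,"xyz":[0.088,0.005,0.055],"dr":[0,0,0]},{"grip":1,"xyz":[0.088,0.005,0.055],"dr":[0,0,0]},{"grip":1,"xyz":[0.088,0.005,0.055],"dr":[0,0,0]},{"grip":1,"xyz":[0.088,0.005,0.055],"dr":[0,0,0]}]'
python3 - <<'E'
from h import *
plan([.5439,.0977,.1777],yaw=.0665+np.pi/2)
snap("wrist","pics/w23.png",(195,120,375,250),4.4)
E
```

```text
time: 21.8
eef_pos: [0.5439, 0.0981, 0.1936]
tcp_rot: [0.683, 0.73, 0.001, 0.001]
contact_force: [0.7, 0.1, -3.5]
opening: 0.272
t 21.8 pos [0.5439 0.0981 0.1936] F [ 0.6523  0.0655 -3.537 ] open 0.27168925463646515
yaw 1.6373222381098669 zaxis [ 0.0023  0.     -1.    ]
xyz [-0.0004 -0.0001  0.0159] dr [0.0023 0.0001 0.    ] rows 0.38156515215728504 0.018044582174979354
```

View pics/w23.png

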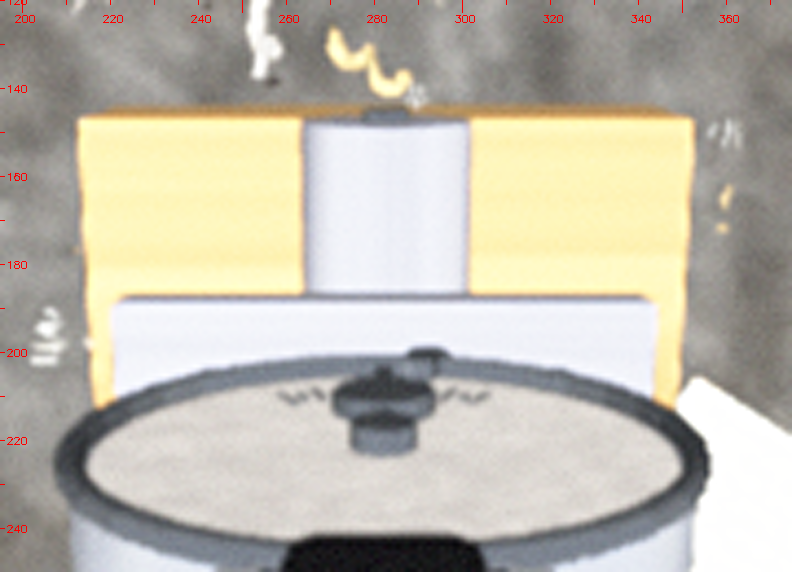

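```bash
python3 -m jog '[{"grip":1,"xyz":[0,0,0.004],"dr":[0,0,0]},{"grip":1,"xyz":[0,0,0.008],"dr":[0,0,0]},{"grip":1,"xyz":[0,0,0.012],"dr":[0,0,0]},{"grip":1,"xyz":[0,0,0.013],"dr":[0,0,0]},{"grip":1,"xyz":[0,0,0.013],"dr":[0,0,0]}]'
python3 -m jog '[{"grip":1,"xyz":[0,0,0.0005],"dr":[0,0,0]},{"grip":1,"xyz":[0,0,0.001],"dr":[0,0,0]},{"grip":1,"xyz":[0,0,0.001],"dr":[0,0,0]}]'
python3 -m jog '[{"grip":1,"xyz":[0,0,0.0005],"dr":[0,0,0]},{"grip":1,"xyz":[0,0,0.001],"dr":[0,0,0]},{"grip":1,"xyz":[0,0,0.001],"dr":[0,0,0]}]'
```

```text
time: 22.27
eef_pos: [0.5426, 0.0984, 0.1784]
tcp_rot: [0.683, 0.73, -0.001, -0.001]
contact_force: [-1.2, 0.1, -3.6]
opening: 0.272
time: 22.52
eef_pos: [0.5432, 0.0984, 0.1784]
tcp_rot: [0.683, 0.73, 0.0, 0.0]
contact_force: [-0.6, 0.3, -3.8]
opening: 0.274
time: 22.77
eef_pos: [0.5433, 0.0985, 0.1777]
tcp_rot: [0.683, 0.73, 0.0, 0.0]
contact_force: [-0.1, -0.7, -2.9]
opening: 0.271
```

```bash
python3 -m jog '[{"grip":1,"xyz":[0.0,0,0.0005],"dr":[0,0,0]},{"grip":1,"xyz":[-0.0005,0,0.001],"dr":[0,0,0]},{"grip":1,"xyz":[-0.0005,0,0.001],"dr":[0,0,0]}]'
python3 -m jog '[{"grip":1,"xyz":[0,0,0.0005],"dr":[0,0,0]},{"grip":1,"xyz":[0,0,0.0005],"dr":[0,0,0]},{"grip":1,"xyz":[0,0,0.0005],"dr":[0,0,0]}]'
```

```text
time: 23.02
eef_pos: [0.5436, 0.0982, 0.1776]
tcp_rot: [0.683, 0.73, 0.001, 0.0]
contact_force: [-2.1, 1.2, 3.6]
opening: 0.275
time: 23.27
eef_pos: [0.5436, 0.0982, 0.1776]
tcp_rot: [0.683, 0.73, 0.001, 0.0]
contact_force: [-2.7, 1.4, 6.8]
opening: 0.271
```

```bash
python3 -m jog '[{"grip":1,"xyz":[0,0,-0.0008],"dr":[0,0,0]},{"grip":1,"xyz":[0,0,-0.0008],"dr":[0,0,0]},{"grip":1,"xyz":[0,0,-0.0008],"dr":[0,0,0]},{"grip":1,"xyz":[0,0,-0.0008],"dr":[0,0,0]},{"grip":1,"xyz":[0,0,-0.0008],"dr":[0,0,0]},{"grip":1,"xyz":[0,0,-0.0008],"dr":[0,0,0]}]'
python3 - <<'E'
from h import *
plan([.5439,.0977,.1777],yaw=.0665+np.pi/2)
snap("wrist","pics/w24.png",(255,190,310,230),14)
snap("scene","pics/s24.png",(200,130,320,260),5)
E
```

```text
time: 23.77
eef_pos: [0.5436, 0.0982, 0.1776]
tcp_rot: [0.683, 0.73, 0.001, 0.0]
contact_force: [-1.6, 1.7, 6.3]
opening: 0.27
t 23.7667 pos [0.5436 0.0982 0.1776] F [-1.579   1.6594  6.3371] open 0.27015618347237125
yaw 1.6378848500844017 zaxis [ 0.0011  0.0007 -1.    ]
xyz [-0.0006  0.0003 -0.0001] dr [ 0.0011 -0.0007  0.0006] rows 0.015455634072137382 0.011500184970490499
```

View pics/w24.png

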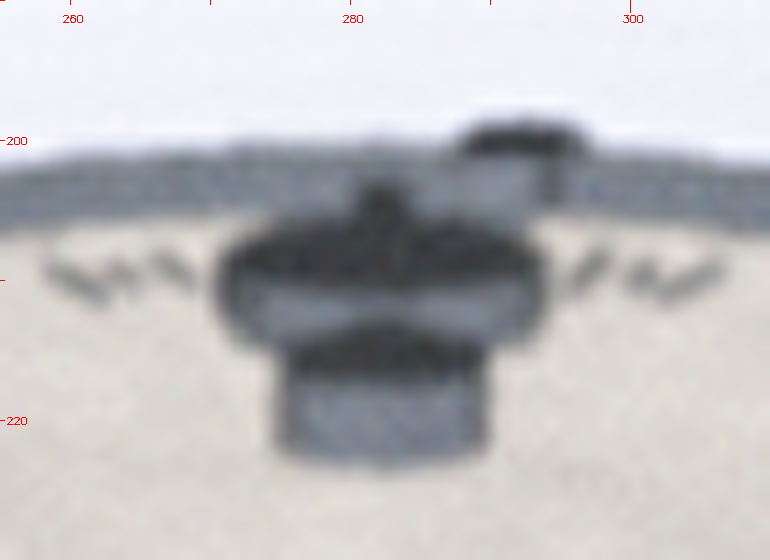

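View pics/s24.png

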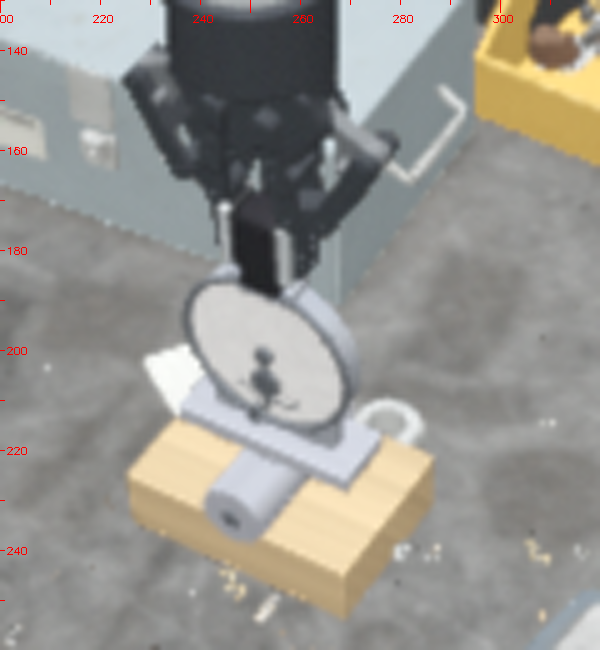

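```bash
python3 -m jog '[{"grip":1,"xyz":[-0.0004,0,-0.0005],"dr":[0,0,0]},{"grip":1,"xyz":[-0.0004,0,-0.0005],"dr":[0,0,0]},{"grip":1,"xyz":[-0.0004,0,-0.0005],"dr":[0,0,0]}]'
python3 - <<'E'
import numpy as np
def T(th):
    u=np.array([np.sin(th),np.cos(th)]);t=np.array([np.cos(th),-np.sin(th)])
    p=np.array([0,-.018])+.1357*u-.018*th*t; return p-np.array([0,.1177])
for th in (.02,.05,.08,.11,.14,.16,.17,.18,.19,.2,.21,.22): d=T(th); print(th,"xyz %.4f 0 %.4f"%(d[0],-d[1]))
E
```

```text
time: 24.12
eef_pos: [0.5435, 0.098, 0.1776]
tcp_rot: [0.683, 0.73, 0.001, -0.0]
contact_force: [-1.3, 3.2, 5.6]
opening: 0.27
0.02 xyz 0.0024 0 0.0000
0.05 xyz 0.0059 0 0.0001
0.08 xyz 0.0094 0 0.0003
0.11 xyz 0.0129 0 0.0006
0.14 xyz 0.0164 0 0.0010
0.16 xyz 0.0188 0 0.0013
0.17 xyz 0.0199 0 0.0014
0.18 xyz 0.0211 0 0.0016
0.19 xyz 0.0223 0 0.0018
0.2 xyz 0.0234 0 0.0020
0.21 xyz 0.0246 0 0.0022
0.22 xyz 0.0257 0 0.0024
```

```bash
python3 -m jog '[{"grip":1,"xyz":[-0.0,0,-0.0005],"dr":[0,0,0]},{"grip":1,"xyz":[0,0,-0.0005],"dr":[0,0,0]},{"grip":1,"xyz":[0,0,-0.0005],"dr":[0,0,0]}]'
python3 -m jog '[{"grip":1,"xyz":[-0.0,0,-0.0003],"dr":[0,0,0]},{"grip":1,"xyz":[0,0,-0.0003],"dr":[0,0,0]},{"grip":1,"xyz":[0,0,-0.0003],"dr":[0,0,0]}]'
```

```text
time: 24.37
eef_pos: [0.5434, 0.0979, 0.1777]
tcp_rot: [0.683, 0.73, 0.001, -0.0]
contact_force: [-0.6, 3.3, 3.5]
opening: 0.272
time: 24.62
eef_pos: [0.5432, 0.0978, 0.1777]
tcp_rot: [0.683, 0.73, 0.0, -0.0]
contact_force: [-0.4, 3.2, 2.7]
opening: 0.272
```

```bash
python3 -m jog '[{"grip":1,"xyz":[0.0024,0,-0.0003],"dr":[0,-0.02,0]},{"grip":1,"xyz":[0.0047,0,-0.0002],"dr":[0,-0.04,0]},{"grip":1,"xyz":[0.0070,0,-0.0001],"dr":[0,-0.06,0]},{"grip":1,"xyz":[0.0094,0,0.0],"dr":[0,-0.08,0]},{"grip":1,"xyz":[0.0117,0,0.0002],"dr":[0,-0.1,0]},{"grip":1,"xyz":[0.0141,0,0.0004],"dr":[0,-0.12,0]},{"grip":1,"xyz":[0.0164,0,0.0007],"dr":[0,-0.14,0]},{"grip":1,"xyz":[0.0188,0,0.001],"dr":[0,-0.16,0]},{"grip":1,"xyz":[0.0199,0,0.0011],"dr":[0,-0.17,0]},{"grip":1,"xyz":[0.0199,0,0.0011],"dr":[0,-0.17,0]},{"grip":1,"xyz":[0.0199,0,0.0011],"dr":[0,-0.17,0]}]'
python3 -m jog '[{"grip":1,"xyz":[0,0,0],"dr":[0,0,0]},{"grip":1,"xyz":[0,0,0],"dr":[0,0,0]},{"grip":1,"xyz":[0,0,0],"dr":[0,0,0]},{"grip":1,"xyz":[0,0,0],"dr":[0,0,0]},{"grip":1,"xyz":[0,0,0],"dr":[0,0,0]},{"grip":1,"xyz":[0,0,0],"dr":[0,0,0]},{"grip":1,"xyz":[0,0,0],"dr":[0,0,0]},{"grip":1,"xyz":[0,0,0],"dr":[0,0,0]},{"grip":1,"xyz":[0,0,0],"dr":[0,0,0]},{"grip":1,"xyz":[0,0,0],"dr":[0,0,0]}]'
cat >> h.py <<'E'
def lean():
    st=ctrl.get_state(); z=-Ro.from_quat(st["tcp_rot"]).apply([0,0,1]); y=np.array([-np.sin(.0665),np.cos(.0665),0]); x=np.array([np.cos(.0665),np.sin(.0665),0])
    print("lean",np.arctan2(z@y,z[2]),"pitch",np.arctan2(z@x,z[2]))
E
python3 - <<'E'
from h import *
lean()
plan([.5439,.0977,.1777])
snap("wrist","pics/w25.png",(255,190,310,230),14)
snap("scene","pics/s25.png",(200,130,320,260),5)
E
```

```text
time: 25.53
eef_pos: [0.5414, 0.1178, 0.1764]
tcp_rot: [0.68, 0.728, -0.058, 0.061]
contact_force: [-0.2, -0.4, -2.3]
opening: 0.273
time: 26.37
eef_pos: [0.5418, 0.1174, 0.1768]
tcp_rot: [0.68, 0.728, -0.058, 0.062]
contact_force: [-0.0, -0.2, -3.7]
opening: 0.272
lean 0.17004759869747094 pitch -4.9357600337194346e-05
t 26.3667 pos [0.5418 0.1174 0.1768] F [-0.0398 -0.2463 -3.7454] open 0.2718274672433486
yaw 1.6380468295407984 zaxis [ 0.0113 -0.1689 -0.9856]
xyz [-0.0196  0.0008  0.0025] dr [0. 0. 0.] rows 0.47482873839340495 0.0
```

View pics/w25.png

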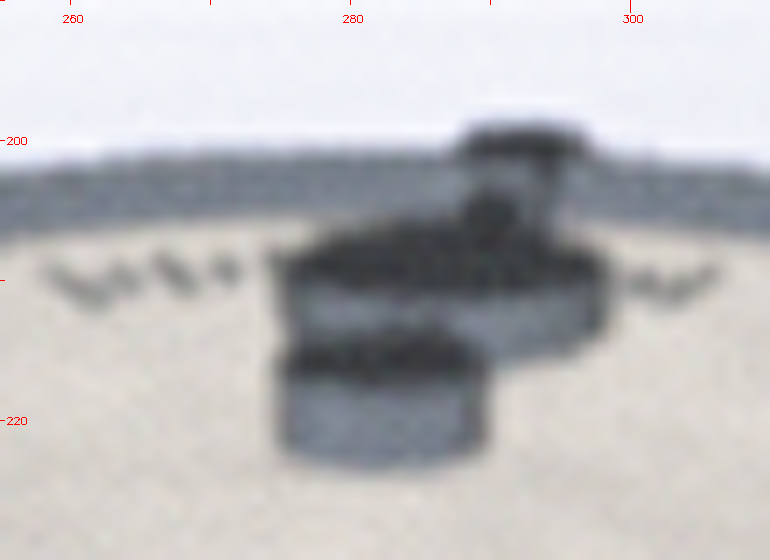

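View pics/s25.png

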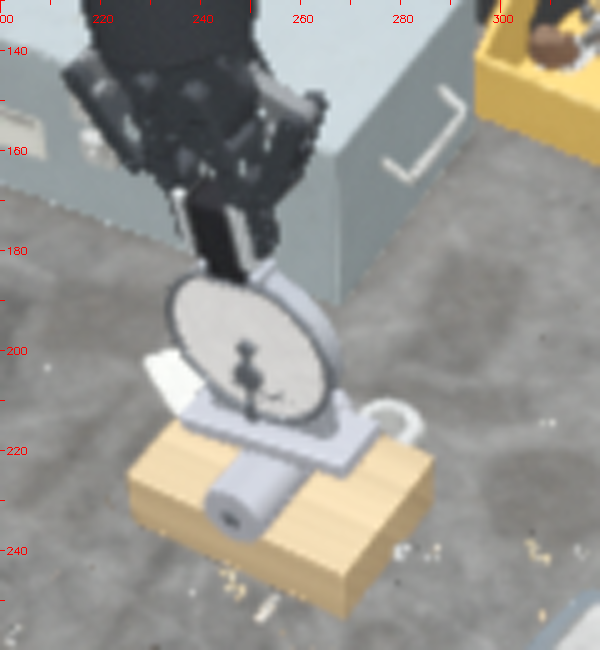

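```bash
cat >> h.py <<'E'
def w2(P,st):  # tool->world
    return Ro.from_quat(st["tcp_rot"]).apply(np.atleast_2d(P))+st["eef_pos"]
E
python3 - <<'E'
from h import *
st=ctrl.get_state(); S=cam("scene")
ims=[ctrl.read_camera("scene")[:,:,::-1].astype(float) for _ in range(4)]
im=np.mean(ims,0).astype(np.uint8); cv2.imwrite("pics/sc_raw.png",im)
x0,y0,f=225,175,12
a=cv2.resize(im[y0:y0+50,x0:x0+55],None,fx=f,fy=f,interpolation=cv2.INTER_CUBIC); b=a.copy()
def px(P): return [tuple(int(v) for v in ((p-[x0-.5,y0-.5])*f)) for p in proj(w2(P,st),S)]
pts=px([dial(.046,t,.0086) for t in np.linspace(0,2*np.pi,80)]); cv2.polylines(b,[np.array(pts)],True,(0,0,255),1)
for p in px([dial(0,0,.009),dial(.036,.17,.009)]): cv2.circle(b,p,3,(0,255,0),1)
for r,th,off,col in ((.043,.186,.010,(255,0,0)),(.040,.2,.0105,(255,0,255)),(.037,.217,.0115,(0,255,255))):
    for p in px([dial(r,th,off)]): cv2.circle(b,p,3,col,1)
    print(r,proj(w2(dial(r,th,off),st),S))
print("piv",proj(w2([dial(0,0,.009)],st),S),"tip",proj(w2([dial(.036,.17,.009)],st),S))
cv2.imwrite("pics/ov2.png",a);cv2.imwrite("pics/ov3.png",b)
E
```

```text
0.043 [[249.1074 211.931 ]]
0.04 [[248.7609 211.1512]]
0.037 [[248.2933 210.4896]]
piv [[248.6628 199.6123]] tip [[249.4178 209.8419]]
```

View pics/ov2.png

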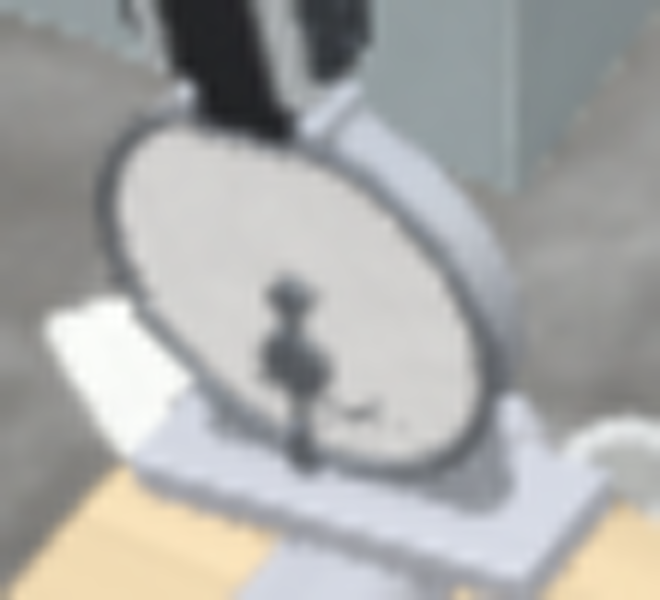

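View pics/ov3.png

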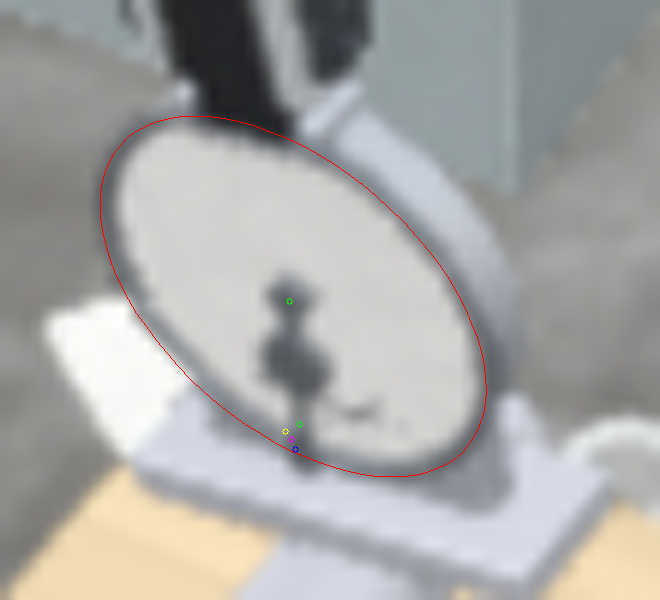

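Run:
```python
from h import *
from scipy.optimize import least_squares
st=ctrl.get_state(); S=cam("scene")
sh=np.array([.15,-.3]) # hub offset image-model
def res(p,ww=1):
    P=dial(*p); a=tproj(P)[0]-[292.4,200.2]; b=proj(w2(P,st),S)[0]+sh-[249.9,212.7]
    return np.r_[a/.3,b/.3]
q=least_squares(res,[.043,.18,.010],x_scale=[.01,.1,.01]); print(q.x,q.fun)
J=q.jac; print("sd",np.sqrt(np.diag(np.linalg.inv(J.T@J))))
ims=[ctrl.read_camera("wrist")[:,:,::-1].astype(float) for _ in range(6)]
im=np.mean(ims,0).astype(np.uint8); cv2.imwrite("pics/wr_raw.png",im)
crop(im,270,192,310,222,19,"pics/w26.png")
```

```text
[0.0477 0.1706 0.0088] [-0.0512  0.0669 -0.2338  0.1246]
sd [0.0012 0.0053 0.0004]
```

View pics/w26.png

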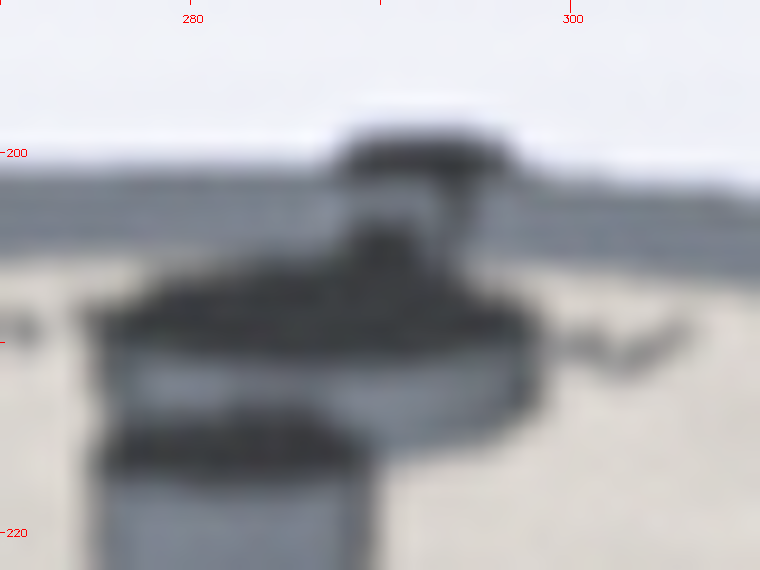

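Run:
```python
from h import *
a=cv2.imread("pics/scene0.png"); 
def z(im,x0,y0,w,h,f): 
    c=cv2.resize(im[y0:y0+h,x0:x0+w],None,fx=f,fy=f,interpolation=cv2.INTER_LANCZOS4); 
    for x in range(0,w,5): cv2.line(c,(int((x+.5)*f),0),(int((x+.5)*f),6),(0,0,255),1); cv2.putText(c,str(x0+x),(int((x+.5)*f)-10,18),0,.35,(0,0,255),1)
    for y in range(0,h,5): cv2.line(c,(0,int((y+.5)*f)),(6,int((y+.5)*f)),(0,0,255),1); cv2.putText(c,str(y0+y),(8,int((y+.5)*f)+4),0,.35,(0,0,255),1)
    return c
b=cv2.imread("pics/sc_raw.png")
cv2.imwrite("pics/z1.png",np.hstack([z(a,352,232,26,26,15),z(b,236,192,26,26,15)]))
```

```text
(no output)
```

View pics/z1.png

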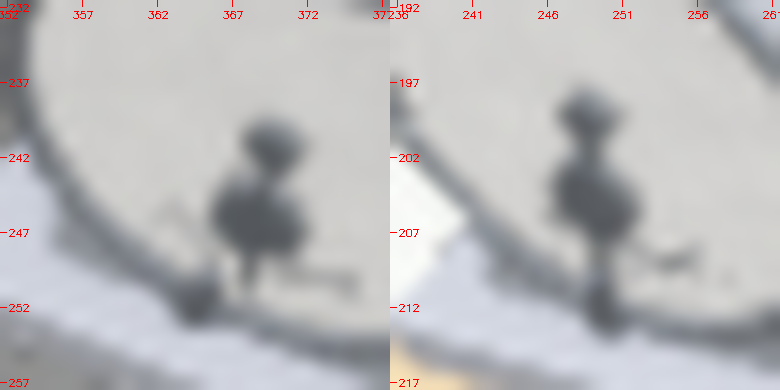

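Run:
```python
from h import *
from scipy.optimize import least_squares
st=ctrl.get_state(); S=cam("scene")
y=.08;Rb=np.array([[np.cos(y),-np.sin(y),0],[np.sin(y),np.cos(y),0],[0,0,1]])
def bench(P): # tool-> gauge frame: gauge y=tool x, gauge x=tool y-.0005, gauge z=.1177-tool z
    P=np.atleast_2d(P); G=np.c_[P[:,1]-.0005,P[:,0],.1177-P[:,2]]; return G@Rb.T+[.638,-.1766,0]
for offh in (.009,.0105):
  for w in (0,1):
    def res(p):
        P=dial(*p); h=dial(0,0,offh)
        l=proj(bench(P),S)[0]-proj(bench(h),S)[0]-[-5.0,10.1]
        r=proj(w2(P,st),S)[0]-proj(w2(h,st),S)[0]-[1.2,12.5]
        a=(tproj(P)[0]-tproj(h)[0]-[10.3,200-215.3])
        return np.r_[l/.3,r/.3,a[0]/.2,w*a[1]/.5, (p[2]-.010)/.002]
    q=least_squares(res,[.043,.18,.010],x_scale=[.01,.1,.01]); print(offh,w,q.x,np.round(q.fun,2))
h=dial(0,0,.0105);print(proj(bench(h),S),proj(w2(h,st),S))
for th in (.15,.17,.19):
  for r in (.040,.046): print(th,r,proj(bench(dial(r,th,.01)),S)[0]-proj(bench(h),S)[0],proj(w2(dial(r,th,.01),st),S)[0]-proj(w2(h,st),S)[0],tproj(dial(r,th,.01))[0]-tproj(h)[0])
print("tip bench",proj(bench(dial(.036,0,.009)),S)[0]-proj(bench(h),S)[0],"tip lean",proj(w2(dial(.036,.17,.009),st),S)[0]-proj(w2(h,st),S)[0])
```

```text
0.009 0 [0.0456 0.1779 0.0078] [-0.74 -0.18 -0.37  0.08 -0.22 -0.   -1.1 ]
0.009 1 [0.0458 0.1776 0.0076] [-0.66 -0.28 -0.16  0.03 -0.18 -0.16 -1.22]
0.0105 0 [0.0459 0.1772 0.009 ] [-0.64 -0.24 -0.08  0.09 -0.15  0.   -0.49]
0.0105 1 [0.0457 0.1774 0.0092] [-0.71 -0.16 -0.26  0.13 -0.19  0.13 -0.38]
[[369.3086 241.7643]] [[248.3235 200.0144]]
0.15 0.04 [-4.2759  9.2129] [ 1.2275 11.3268] [  7.7649 -14.4469]
0.15 0.046 [-4.9101 10.5744] [ 1.39   12.9976] [  8.725  -16.3246]
0.17 0.04 [-4.5679  9.0561] [ 0.955  11.2099] [  8.8021 -14.4051]
0.17 0.046 [-5.2445 10.3945] [ 1.0777 12.8633] [  9.891  -16.2788]
0.19 0.04 [-4.858   8.8957] [ 0.6822 11.0887] [  9.8374 -14.3582]
0.19 0.046 [-5.5767 10.2107] [ 0.7652 12.7239] [ 11.0551 -16.2273]
tip bench [-1.6692  8.9722] tip lean [1.0929 9.845 ]
```

Run:
```python
from h import *
c,s=np.cos(.0665),np.sin(.0665)
B=np.array([[-s,c,0],[c,s,0],[0,0,-1]]).T  # tool axes cols upright: x=+ylocal,y=+xlocal,z=-z
R=Ro.from_matrix(B)*Ro.from_rotvec([0,-.177,0])
plan([.5434-.0014,.0979+.0207,.1761],R=R); lean()
```

```text
t 26.9667 pos [0.5418 0.1174 0.1768] F [ 0.1241  0.5555 -3.0438] open 0.2733741758296015
yaw 1.6380269579352624 zaxis [ 0.0113 -0.1688 -0.9856]
xyz [0.0013 0.0003 0.0005] dr [ 0.     -0.007   0.0007] rows 0.034013693114940735 0.05604990282468771
lean 0.1700309989837302 pitch -4.636519904853948e-05
```

```bash
python3 -m jog '[{"grip":1,"xyz":[0.0006,0,0.0002],"dr":[0,-0.004,0]},{"grip":1,"xyz":[0.0012,0,0.0005],"dr":[0,-0.007,0]},{"grip":1,"xyz":[0.0012,0,0.0007],"dr":[0,-0.007,0]},{"grip":1,"xyz":[0.0012,0,0.0007],"dr":[0,-0.007,0]}]'
python3 -m jog '[{"grip":1,"xyz":[0,0,0.0003],"dr":[0,0,0]},{"grip":1,"xyz":[0,0,0.0006],"dr":[0,0,0]},{"grip":1,"xyz":[0,0,0.0006],"dr":[0,0,0]}]'
```

```text
time: 27.3
eef_pos: [0.5419, 0.1184, 0.1763]
tcp_rot: [0.68, 0.728, -0.06, 0.065]
contact_force: [-0.0, -0.4, -1.7]
opening: 0.276
time: 27.55
eef_pos: [0.5421, 0.1184, 0.1762]
tcp_rot: [0.68, 0.728, -0.06, 0.065]
contact_force: [-2.6, 0.4, 2.3]
opening: 0.274
```

```bash
python3 -m jog '[{"grip":1,"xyz":[0,0,0],"dr":[0,0,0]},{"grip":1,"xyz":[0,0,0],"dr":[0,0,0]},{"grip":1,"xyz":[0,0,0],"dr":[0,0,0]},{"grip":1,"xyz":[0,0,0],"dr":[0,0,0]},{"grip":1,"xyz":[0,0,0],"dr":[0,0,0]},{"grip":1,"xyz":[0,0,0],"dr":[0,0,0]},{"grip":1,"xyz":[0,0,0],"dr":[0,0,0]},{"grip":1,"xyz":[0,0,0],"dr":[0,0,0]},{"grip":1,"xyz":[0,0,0],"dr":[0,0,0]},{"grip":1,"xyz":[0,0,0],"dr":[0,0,0]}]'
python3 - <<'E'
from h import *
lean()
im=np.mean([ctrl.read_camera("wrist")[:,:,::-1].astype(float) for _ in range(8)],0).astype(np.uint8); cv2.imwrite("pics/wr2.png",im)
b=np.mean([ctrl.read_camera("scene")[:,:,::-1].astype(float) for _ in range(8)],0).astype(np.uint8); cv2.imwrite("pics/sc2.png",b)
crop(im,270,192,310,222,19,"pics/w27.png")
c=cv2.resize(b[190:218,236:264],None,fx=20,fy=20,interpolation=cv2.INTER_CUBIC); cv2.imwrite("pics/z2.png",c)
print(ctrl.get_state()["contact_force"],ctrl.get_state()["time"])
E
```

```text
time: 28.38
eef_pos: [0.5421, 0.1184, 0.1762]
tcp_rot: [0.68, 0.728, -0.06, 0.065]
contact_force: [-2.3, 1.0, 5.0]
opening: 0.272
lean 0.17701703802155846 pitch -0.0010826801256331854
[-2.262   1.586   4.7017] 29.1833
```

View pics/w27.png

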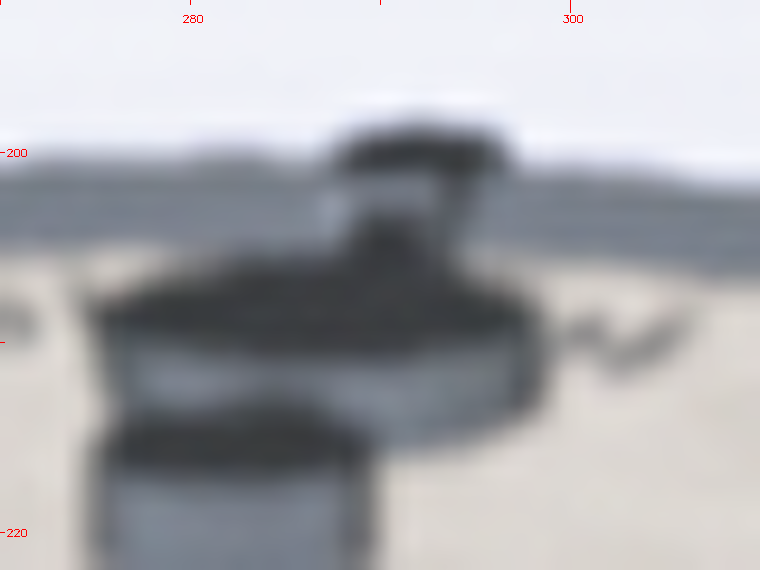

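View pics/z2.png

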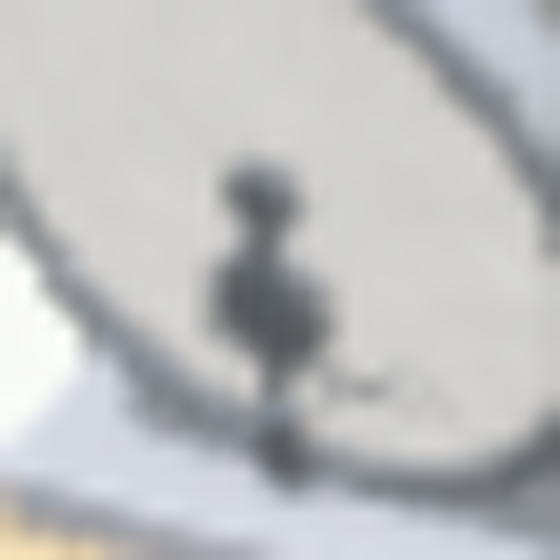

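Run:
```python
from h import *
for n in ("wr_raw","wr2"):
    g=cv2.cvtColor(cv2.imread(f"pics/{n}.png"),cv2.COLOR_BGR2GRAY).astype(float)
    print(n)
    for r in range(197,224):
        print(r,g[r,274:302].astype(int))
```

```text
wr_raw
197 [240 240 240 240 240 240 240 240 240 240 241 240 241 242 241 243 242 243
 243 243 242 242 241 240 240 240 239 240]
198 [242 242 242 242 243 242 242 242 242 243 242 243 244 241 226 212 205 202
 201 199 203 221 231 240 242 241 241 240]
199 [242 241 242 241 242 242 242 242 241 242 241 243 242 220 165 128 115 108
 105 104 114 141 172 228 242 242 241 240]
200 [206 204 198 197 196 197 195 194 195 195 195 198 191 155  99  73  67  65
  63  60  65  82 111 174 207 223 226 228]
201 [142 141 136 132 131 132 130 135 133 133 133 134 132 115  97  89  93  93
  87  70  74  96 110 125 145 165 170 172]
202 [127 128 126 125 127 127 126 127 128 127 129 127 131 132 119 115 115 115
 113  91  88 114 127 125 126 128 128 128]
203 [127 127 127 130 129 129 130 130 131 129 133 131 136 135 112  97  99 100
 111  98  97 120 132 130 128 129 128 129]
204 [129 131 131 132 134 133 132 130 128 126 125 127 126 117  87  68  65  76
  96  96 107 125 131 129 127 128 129 125]
205 [161 161 161 152 145 143 137 125 115 105  99 101  97  87  71  58  59  64
  85  95 121 140 143 143 140 136 137 134]
206 [193 193 187 159 1
[... 4636 characters left out ...]
122 129 129 125 121 121 120 119 119 122 126 121 107 126 192 213
 214 213 214 214 215 215 216 215 218 216]
219 [156 117 123 133 133 132 131 128 128 126 126 128 129 121 105 127 192 214
 216 215 215 215 216 216 215 215 215 216]
220 [157 116 120 130 132 131 130 129 129 126 126 126 124 119 104 127 192 216
 214 215 215 215 216 215 217 214 213 213]
221 [167 131 125 127 129 128 126 126 123 124 122 125 124 123 116 144 195 210
 211 210 212 214 215 215 215 212 213 212]
222 [187 166 151 143 138 138 135 134 132 130 134 136 142 150 154 179 203 210
 207 206 207 208 209 211 213 212 212 212]
223 [202 195 187 182 175 173 174 174 168 172 175 182 186 190 194 204 210 209
 208 204 203 205 205 206 209 210 210 212]
```

```bash
python3 -m jog '[{"grip":1,"xyz":[-0.0002,0,-0.0006],"dr":[0,0.002,0]},{"grip":1,"xyz":[-0.0002,0,-0.0006],"dr":[0,0.002,0]},{"grip":1,"xyz":[-0.0002,0,-0.0006],"dr":[0,0.002,0]},{"grip":1,"xyz":[-0.0002,0,-0.0006],"dr":[0,0.002,0]},{"grip":1,"xyz":[-0.0002,0,-0.0006],"dr":[0,0.002,0]},{"grip":1,"xyz":[-0.0002,0,-0.0006],"dr":[0,0.002,0]},{"grip":1,"xyz":[-0.0002,0,-0.0006],"dr":[0,0.002,0]},{"grip":1,"xyz":[-0.0002,0,-0.0006],"dr":[0,0.002,0]},{"grip":1,"xyz":[-0.0002,0,-0.0006],"dr":[0,0.002,0]},{"grip":1,"xyz":[-0.0002,0,-0.0006],"dr":[0,0.002,0]}]'
python3 -c "
from h import *
lean(); print(ctrl.get_state()['contact_force'])"
```

```text
time: 30.02
eef_pos: [0.542, 0.1182, 0.1763]
tcp_rot: [0.68, 0.728, -0.06, 0.064]
contact_force: [-1.3, 0.7, 4.7]
opening: 0.271
lean 0.17516608472649756 pitch -0.0007542140708009604
[-1.3183  0.7446  4.7101]
```

```bash
python3 -m jog '[{"grip":1,"xyz":[0,0,-0.0006],"dr":[0,0,0]},{"grip":1,"xyz":[0,0,-0.0006],"dr":[0,0,0]},{"grip":1,"xyz":[0,0,-0.0006],"dr":[0,0,0]},{"grip":1,"xyz":[0,0,-0.0006],"dr":[0,0,0]},{"grip":1,"xyz":[0,0,-0.0006],"dr":[0,0,0]},{"grip":1,"xyz":[0,0,-0.0006],"dr":[0,0,0]},{"grip":1,"xyz":[0,0,-0.0006],"dr":[0,0,0]},{"grip":1,"xyz":[0,0,-0.0006],"dr":[0,0,0]},{"grip":1,"xyz":[0,0,-0.0006],"dr":[0,0,0]},{"grip":1,"xyz":[0,0,-0.0006],"dr":[0,0,0]}]'
python3 -m jog '[{"grip":1,"xyz":[0,0,0],"dr":[0,0,0]},{"grip":1,"xyz":[0,0,0],"dr":[0,0,0]},{"grip":1,"xyz":[0,0,0],"dr":[0,0,0]},{"grip":1,"xyz":[0,0,0],"dr":[0,0,0]},{"grip":1,"xyz":[0,0,0],"dr":[0,0,0]},{"grip":1,"xyz":[0,0,0],"dr":[0,0,0]}]'
```

```text
time: 30.85
eef_pos: [0.5417, 0.1183, 0.1763]
tcp_rot: [0.68, 0.728, -0.06, 0.064]
contact_force: [0.8, -0.2, -0.1]
opening: 0.271
time: 31.35
eef_pos: [0.5416, 0.1184, 0.1763]
tcp_rot: [0.68, 0.728, -0.06, 0.064]
contact_force: [1.3, -0.4, -1.3]
opening: 0.274
```

```bash
python3 -m jog '[{"grip":1,"xyz":[0,0,0.0003],"dr":[0,0,0]},{"grip":1,"xyz":[0,0,0.0003],"dr":[0,0,0]},{"grip":1,"xyz":[0,0,0.0003],"dr":[0,0,0]},{"grip":1,"xyz":[0,0,0.0003],"dr":[0,0,0]},{"grip":1,"xyz":[0,0,0.0003],"dr":[0,0,0]},{"grip":1,"xyz":[0,0,0.0003],"dr":[0,0,0]},{"grip":1,"xyz":[0,0,0.0003],"dr":[0,0,0]},{"grip":1,"xyz":[0,0,0.0003],"dr":[0,0,0]},{"grip":1,"xyz":[0,0,0.0003],"dr":[0,0,0]},{"grip":1,"xyz":[0,0,0.0003],"dr":[0,0,0]}]'
python3 - <<'E'
from h import *
lean()
F=[];ims=[]
for _ in range(8): ims.append(ctrl.read_camera("wrist")[:,:,::-1].astype(float)); F.append(ctrl.get_state()["contact_force"])
print(np.array(F))
im=np.mean(ims,0).astype(np.uint8); cv2.imwrite("pics/wr3.png",im); crop(im,200,170,360,260,4.9,"pics/w28.png")
g=cv2.cvtColor(im,cv2.COLOR_BGR2GRAY)
for r in (199,200,203,204,208,219): print(r,g[r,272:302])
snap("scene","pics/s28.png",(180,130,320,260),4.5)
E
```

```text
time: 32.18
eef_pos: [0.5417, 0.1184, 0.1763]
tcp_rot: [0.68, 0.728, -0.06, 0.064]
contact_force: [-0.2, 0.7, 0.6]
opening: 0.274
lean 0.17477462950900577 pitch -3.027232236106059e-05
[[-0.2747 -0.1423  0.5744]
 [-0.4632  0.6022  0.4806]
 [-0.9231 -0.8471  0.0583]
 [-0.0598 -0.4204  0.2197]
 [-0.6314 -0.3314  0.3698]
 [-0.6855 -0.1854 -0.5801]
 [ 1.2605  0.554   0.318 ]
 [-0.3229  0.6852  0.1132]]
199 [241 242 241 242 242 242 241 242 243 241 242 241 242 243 242 214 158 129
 121 110 106 108 123 153 192 235 242 242 241 240]
200 [204 204 205 204 202 197 196 196 196 197 196 197 194 198 188 143  89  70
  67  65  63  62  70  87 119 180 218 227 226 227]
203 [128 127 130 126 127 127 129 129 132 131 132 132 130 133 140 153 119  98
  97 101 110  95  99 122 131 130 130 129 128 128]
204 [130 131 130 132 132 132 131 133 132 128 130 126 127 127 131 129  97  71
  66  74  96  93 108 125 130 129 129 127 127 128]
208 [198 175 131 108  90  71  60  59  59  59  59  62  63  62  63  63  63  64
  63  62  63  60  61  69  75 105 152 194 207 202]
219 [212 204 156 120 125 131 133 131 127 128 127 126 125 128 128 121 107 126
 195 217 215 214 213 214 216 215 216 217 216 216]
```

View pics/w28.png

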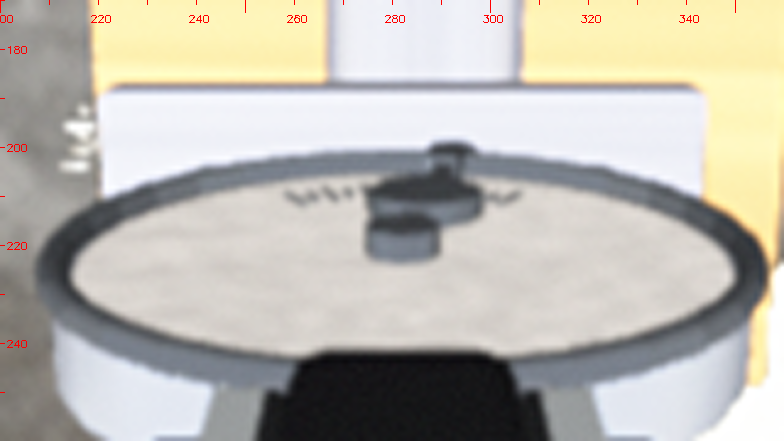

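View pics/s28.png

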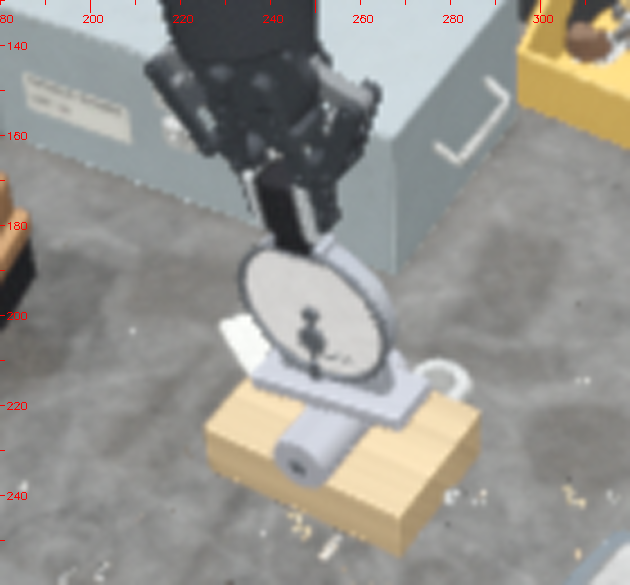

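Run:
```python
from h import *
from scipy.optimize import least_squares
b=cv2.imread("pics/sc2.png")
st=ctrl.get_state(); S=cam("scene")
y=.08;Rb=np.array([[np.cos(y),-np.sin(y),0],[np.sin(y),np.cos(y),0],[0,0,1]])
def bench(P):
    P=np.atleast_2d(P); G=np.c_[P[:,1]-.0005,P[:,0],.1177-P[:,2]]; return G@Rb.T+[.638,-.1766,0]
# sc2 (z2.png x20): hub (262,195), knob (287,450)
for offh in (.009,.0105):
    def res(p):
        P=dial(*p); h=dial(0,0,offh)
        l=proj(bench(P),S)[0]-proj(bench(h),S)[0]-[-5.0,10.1]
        r=proj(w2(P,st),S)[0]-proj(w2(h,st),S)[0]-[1.2,12.6]
        a=(tproj(P)[0]-tproj(h)[0]-[9.98,200-215.3])
        return np.r_[l/.3,r/.3,a[0]/.15,a[1]/.5,(p[2]-.010)/.002]
    q=least_squares(res,[.043,.18,.010],x_scale=[.01,.1,.01]); J=q.jac; print(offh,q.x,np.round(q.fun,2),np.sqrt(np.diag(np.linalg.inv(J.T@J))))
```

```text
0.009 [0.0456 0.1732 0.0077] [-0.4  -0.19  0.23 -0.21 -0.05 -0.36 -1.16] [0.001  0.0037 0.0005]
0.0105 [0.0455 0.1731 0.0094] [-0.46 -0.07  0.13 -0.11 -0.06 -0.07 -0.31] [0.001  0.0037 0.0005]
```

Run:
```python
from plant import ctrl
s=ctrl.get_state();print(s["time"],s["contact_force"],s["opening"])
print(ctrl.sign_off())
```

```text
32.6333 [ 0.86307831 -0.8798415   0.62919128] 0.2774335216223632
the job is handed in; nothing more can be done
None
```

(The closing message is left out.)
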